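Rack the sawn stone slabs by thickness

TASK

Sort the three sawn stone slabs into the slotted rack so that each stands upright and fully home in the slot made for its thickness, with only a little play; the thin one has been put in the widest slot by mistake. Stone chips easily: set each slab down rather than letting it drop, never let one fall over, and leave the other things on the bench where they are.

Things in the scene. Friction and masses are not known exactly. Their poses are not given: they have to be found in the camera images.
- slab_thin: the thin slab of sawn blue-green stone with brown veins, a plate 100 mm long (its x), 10 mm thick (its y) and 90 mm high (its z), about 234 g, standing on a long edge. Origin: centre of its underside. The three slabs differ only in thickness (10, 17 and 24 mm). It starts wrongly parked in the 27 mm slot.
- slab_medium: the medium slab of sawn blue-green stone with brown veins, a plate 100 mm long (its x), 17 mm thick (its y) and 90 mm high (its z), about 398 g, standing on a long edge. Origin: centre of its underside. The three slabs differ only in thickness (10, 17 and 24 mm). It starts on the bench to the left of the rack, among other things, at any yaw.
- slab_thick: the thick slab of sawn blue-green stone with brown veins, a plate 100 mm long (its x), 24 mm thick (its y) and 90 mm high (its z), about 562 g, standing on a long edge. Origin: centre of its underside. The three slabs differ only in thickness (10, 17 and 24 mm). It starts on the bench to the left of the rack, among other things, at any yaw.
- slot_narrow: fixed wooden rack block, 130 mm long (x), 60 wide (y), 48 high, with one 13 mm wide slot for the 10 mm slab, open at the top. Origin: centre of the block's underside, 12 mm above the bench. Slot: along x through the centre, 112 mm long, ends closed, floor 8 mm and mouth 48 mm above the origin; the upper 6 mm of all its walls flare outwards at 45 degrees.
- slot_middle: fixed wooden rack block, 130 mm long (x), 60 wide (y), 48 high, with one 20 mm wide slot for the 17 mm slab, open at the top. Origin: centre of the block's underside, 12 mm above the bench. Slot: along x through the centre, 112 mm long, ends closed, floor 8 mm and mouth 48 mm above the origin; the upper 6 mm of all its walls flare outwards at 45 degrees.
- slot_wide: fixed wooden rack block, 130 mm long (x), 60 wide (y), 48 high, with one 27 mm wide slot for the 24 mm slab, open at the top. Origin: centre of the block's underside, 12 mm above the bench. Slot: along x through the centre, 112 mm long, ends closed, floor 8 mm and mouth 48 mm above the origin; the upper 6 mm of all its walls flare outwards at 45 degrees.
- rack_board: fixed dark wooden board 146 x 200 x 12 mm under the three slot blocks, which sit in a row along its y, 64 mm apart, in an order that changes. Origin: centre of its underside, on the bench; its x is parallel to the slots. A seated slab's top is 110 mm above the bench.
- bowl: white porcelain bowl, 96 mm across, 42 mm high, on the bench to the left of the rack among the slabs; origin: centre of its underside. Bystander: leave it alone.
- oil_tin: plain steel tin, 64 mm across, 95 mm high, on the bench to the left of the rack among the slabs; origin: centre of its underside. Bystander: leave it alone.
- brush: brush 180 mm long (its x), lying beyond the rack and slabs; origin: near the middle of its underside. Bystander: leave it alone.
- grinding_disc: grey grinding disc, 110 mm across, 18 mm thick, lying flat beyond the slabs; origin: centre of its underside. Bystander: leave it alone.
- dressing_stick: brick-coloured abrasive bar 150 x 22 x 22 mm lying to the right of the rack; origin: centre of its underside. Bystander: leave it alone.
- dop_stick: pale wooden stick 130 x 16 x 16 mm lying between the rack and the slabs; origin: centre of its underside. Bystander: leave it alone.
- wood_block: dark wooden block 90 x 50 x 35 mm lying beyond the rack; origin: centre of its underside. Bystander: leave it alone.

How it is judged:
By the outcome, as a careful person would: the job done as asked, in the order asked, and still so for the second after the job is handed in, with the robot touching nothing.
It also fails if it takes over 72 s, if anything falls off the work surface, if the arm or the gripper's body presses on something with over 40 N, if the wrist force passes 120 N, or if a joint passes its speed limit or range.

ROBOT

A 6-joint arm with a two-finger parallel gripper is mounted at the origin on the work surface. World frame = base frame: x ahead of the robot, y to its left, z up, the work surface at z = 0. Lengths are in m, angles in rad, forces in N, time in s.
With the tool pointing down it reaches from about 0.225 to 0.875 m from the base axis. Payload 3.4 kg.
Tool frame: the origin (TCP) lies midway between the tips of the shut fingers; the grasp point (between the pads) lies 19 mm behind it (manip.tcp_to_grasp is the distance from the TCP to the grasp point, in m); x points along the fingers, y is the direction in which the jaws open and shut, and the axes are right-handed (so a half turn about x gives the same grasp; the last joint's range is limited). The gripper opens to 85 mm and grips with 20 to 120 N. Pads are 22 mm wide; open, the fingers measure 114 mm over their backs; the gripper's body (76 mm by 85 mm) begins 54 mm behind the grasp point. The pads swing forward as they close: fully open they stand 13 mm farther back than shut.
Start: joints at [0.995, 0.276, 1.505, -0, 1.361, -0.121], TCP at [0.253, 0.517, 0.231] pointing down, gripper open.
Joint ranges: [-2.89, 2.89], [-0.75, 2.08], [0.22, 2.7], [-1.18, 4.32], [0.11, 2.71], [-2.7, 2.7]. Speed limits (rad/s): [2.57, 2.57, 3.14, 3.14, 3.14, 3.14].

INTERFACE

Orientations are given as a unit quaternion [w, x, y, z].
In Python, from rig import readout, eyes, job, manip gives the robot as it stands. The module is installed in compiled form; this text tells all that it offers.
- The arm moves only by the tool carry_out, never from a script. Its argument "deltas" is one flat list of numbers, 7 for each row, row after row: the shift along the tool's x, y, z scaled (see below), then the turn, a rotation vector about the tool's x, y, z scaled (see below), then the opening, from -1 (shut) to 1 (fully open). In form: [dx, dy, dz, ax, ay, az, grip, dx, dy, dz, ax, ay, az, grip, ...]. A call has 1 to 10 rows; each row shifts and turns the commanded pose from where the row before left it, along the tool's axes as they then stand; what a row does not reach is not made up. The controller multiplies each number of a shift by 60 mm and each number of a turn by 4 degrees. A row lasts 1/8 s, in which the tool goes at most 62.5 mm and 10.7 degrees, less where a joint would pass 70% of its speed; a pose out of reach is approached as far as the arm can. A call with a number of a shift or a turn outside -1 to 1 is refused whole. A call with a gripper value outside its range is refused whole. The fingers move at their own pace and stop on an object; "newtons" is the grip in N (left out, the last holds). Time passes only in rows, so rows that do not move let the fingers close. It gives the time, the measured TCP pose, the force and the opening at its end, in the units of the state.
- readout.get_state(): the state, without advancing time (a new reading comes with each control period).
- eyes.get_image(name): name is "scene" or "side" or "wrist"; returns a dict with "color" (420x560x3 uint8, red, green, blue), "z_map" (420x560 float32, m along the optical axis (not along the pixel's ray), 0 where there is no reading), "mtx" (3x3 intrinsics, pixels), "origin" and "orientation" of the camera in the world. Camera axes: x right, y down, z forward; pixel columns grow to the right and rows downward; lengths in m; the calibration is good to about 2 mm. The wrist camera is an equidistant fisheye: a pixel r from the principal point sees the ray r / f radians off the axis. A picture is of the moment at which its call begins.
- job.sign_off(): hands the job in, once; it reports no verdict.
The state is a dict: "clock": time; "qpos": joint angles; "qd": joint speeds; "effort": joint torques, N m; "position": TCP position; "ee_rot": TCP orientation; "contact_force": force on the tool from outside, world axes, zero at the start; "moment": the same for the moment, N m; "width": finger opening in m.
Only numpy, scipy, OpenCV 4.12 (cv2) and the standard library are available. Lean on these libraries where they do the work, as an engineer would, in place of code of your own. Each camera call takes 0.05 s, during which the arm holds its last target.

## Working session

There is one attempt and no reset: what is moved stays moved. The work goes in short steps, Python scripts to look and compute and a tool call to move; the robot and the scene stay as the last step left them, time stands still between calls to the robot, and variables do not carry over. Pictures are saved under pics/ and viewed, and the job is handed in when it is done.

Besides the shell and the picture viewer there is one more tool, called after "Call:" in YAML: its name, and indented under it one key for each argument. carry_out: Moves the arm, as the interface text tells. Its arguments: {"type":"object","properties":{"deltas":{"type":"array"},"newtons":{"type":"number"}},"required":["deltas"]}

```bash
mkdir -p pics; ls
python3 - <<'E'
from rig import readout, eyes, job, manip
import cv2, numpy as np, pickle
print(readout.get_state()); print(manip.tcp_to_grasp)
for n in ("scene","side","wrist"):
    d=eyes.get_image(n); pickle.dump(d,open(f"pics/{n}0.pkl","wb"))
    cv2.imwrite(f"pics/{n}0.png",d["color"][:,:,::-1]); print(n,d["mtx"],d["origin"],d["orientation"])
E
```

```text
pics
{'clock': 0.0, 'qpos': array([ 9.95023764e-01,  2.76612383e-01,  1.50612464e+00,  6.14850254e-06,
        1.36069764e+00, -1.20976496e-01]), 'qd': array([-9.01836937e-04,  5.06342126e-05,  2.85227517e-03, -5.49457982e-04,
       -7.75516695e-04,  5.23982519e-04]), 'effort': array([ 9.94136062e-04, -4.16775835e+01, -2.45807451e+01, -5.66317783e-05,
        1.08683127e-02, -6.93460692e-06]), 'position': array([0.25229008, 0.51611537, 0.23043318]), 'ee_rot': array([ 0.68867852,  0.15880146,  0.68912715, -0.16002427]), 'contact_force': array([ 0.06387454,  0.83579084, -0.24355781]), 'moment': array([-0.0351403 , -0.02682812, -0.03050654]), 'width': 0.08572913753208358}
0.0187
scene [[473.20178634   0.         281.54997322]
 [  0.         473.20178634 213.39353889]
 [  0.           0.           1.        ]] [ 1.23534216 -0.28379731  0.95568816] [-0.25143416  0.76995293  0.55595565 -0.18672617]
side [[514.94388968   0.         282.06503441]
 [  0.         514.94388968 214.57939809]
 [  0.           0.           1.        ]] [ 0.09539065 -0.8260091   1.02490081] [-0.345882    0.89734032 -0.25527132  0.0999127 ]
wrist [[325.1922621    0.         278.69414476]
 [  0.         325.1922621  210.47513626]
 [  0.           0.           1.        ]] [0.19098214 0.54656577 0.37311554] [0.11486333 0.84049395 0.52466465 0.07143762]
```

View pics/scene0.png

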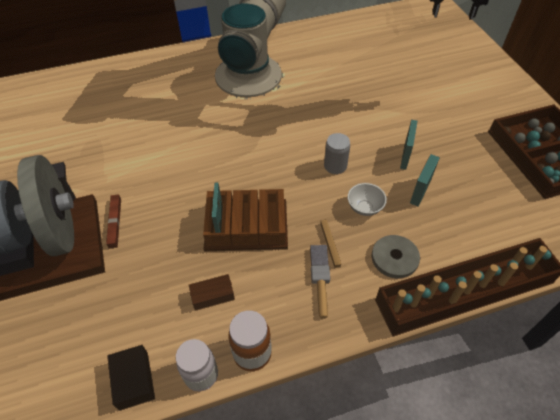

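View pics/side0.png

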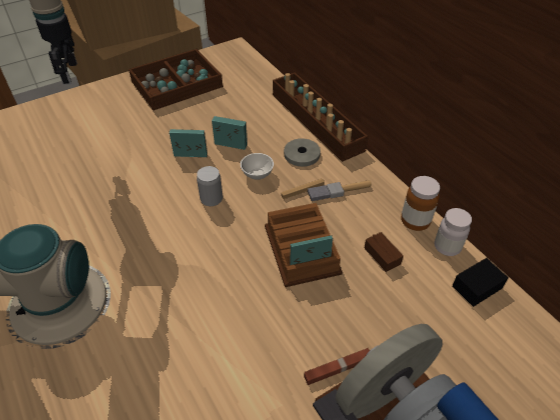

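View pics/wrist0.png

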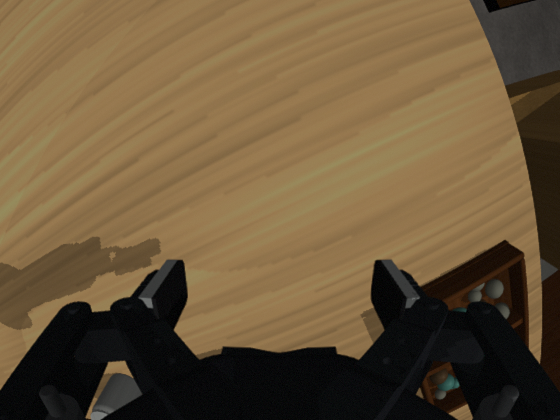

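The scene view shows the thin slab at about (216,207), the two other slabs at (409,145) and (425,180), and the rack at (245,220). In the side view the rack is at (302,243), and the slabs are at (188,143), (230,132) and (311,250). Next I measure them.

```bash
cat > h.py <<'E'
import numpy as np, cv2, pickle
from scipy.spatial.transform import Rotation as R
def rot(q): return R.from_quat([q[1],q[2],q[3],q[0]]).as_matrix()
def cloud(d):
    z=d["z_map"]; K=d["mtx"]; v,u=np.mgrid[:z.shape[0],:z.shape[1]]
    P=np.stack([(u-K[0,2])/K[0,0]*z,(v-K[1,2])/K[1,1]*z,z],-1)
    W=P@rot(d["orientation"]).T+d["origin"]; W[z<=0]=np.nan; return W
def proj(d,p):
    c=(np.asarray(p,float)-d["origin"])@rot(d["orientation"]); K=d["mtx"]
    return np.array([c[...,0]/c[...,2]*K[0,0]+K[0,2],c[...,1]/c[...,2]*K[1,1]+K[1,2]]).T
def ray(d,uv,zp):
    K=d["mtx"]; uv=np.atleast_2d(uv).astype(float)
    r=np.c_[(uv[:,0]-K[0,2])/K[0,0],(uv[:,1]-K[1,2])/K[1,1],np.ones(len(uv))]@rot(d["orientation"]).T
    o=np.asarray(d["origin"]); return o+r*((zp-o[2])/r[:,2])[:,None]
def teal(d):
    h=cv2.cvtColor(d["color"],cv2.COLOR_RGB2HSV); return ((h[...,0]>75)&(h[...,0]<105)&(h[...,1]>60)&(h[...,2]>40))
E
python3 - <<'E'
from h import *
for n in ("scene","side"):
    d=pickle.load(open(f"pics/{n}0.pkl","rb")); W=cloud(d)
    b=W[(np.abs(W[...,2])<.02)&(W[...,0]>.2)&(W[...,0]<.8)&(abs(W[...,1])<.5)]; print(n,"bench z med",np.median(b[:,2]),b[:,2].std())
    c,l,s,cen=cv2.connectedComponentsWithStats(teal(d).astype(np.uint8))
    for i in range(1,c):
        if s[i,4]<150: continue
        P=W[l==i]; P=P[~np.isnan(P[:,0])]
        print(s[i],np.nanmedian(P,0).round(3),"zmax",np.percentile(P[:,2],[2,95,98,100]).round(3))
        T=P[P[:,2]>np.percentile(P[:,2],98)-.012]
        if 0.1<P[:,0].mean()<1:
            r=cv2.minAreaRect((T[:,:2]*1000).astype(np.float32)); print("  top rect",r)
    cv2.imwrite(f"pics/{n}_z.png",cv2.resize(d["color"][:,:,::-1][80:300,150:450] if n=="scene" else d["color"][:,:,::-1][100:320,130:430],None,fx=2.6,fy=2.6,interpolation=cv2.INTER_CUBIC))
E
```

```text
scene bench z med -0.00042136846437740294 0.004361724586725306
[222   4  43  24 803] [ 0.02  -0.006  0.216] zmax [0.205 0.221 0.222 0.225]
[528 131  12  16 152] [0.556 0.658 0.03 ] zmax [0.018 0.037 0.038 0.039]
  top rect ((558.7876586914062, 658.2926025390625), (27.204801559448242, 55.46949005126953), 56.53556823730469)
[418 156  20  28 267] [0.613 0.289 0.09 ] zmax [0.085 0.092 0.093 0.095]
  top rect ((610.2872924804688, 291.4085693359375), (21.783769607543945, 100.46656036376953), 43.16080093383789)
[212 184   8  39 182] [ 0.564 -0.227  0.108] zmax [0.064 0.112 0.112 0.113]
  top rect ((554.3133544921875, -226.91177368164062), (9.195898056030273, 97.52407836914062), 73.43399047851562)
side bench z med -0.0002213795023944254 0.003796514803195485
[212 117  35  32 837] [0.603 0.283 0.054] zmax [0.003 0.09  0.092 0.095]
  top rect ((608.4255981445312, 289.9732971191406), (29.606975555419922, 101.70220184326172), 43.376007080078125)
[170 130  37  27 817] [0.479 0.306 0.055] zmax [0.004 0.09  0.092 0.096]
  top rect ((481.1404724121094, 310.5303955078125), (24.9744815826416, 95.67705535888672), 54.740989685058594)
[   0  225   59   48 2206] [ 0.002 -0.016  0.217] zmax [0.206 0.223 0.223 0.227]
[291 236  41  28 748] [ 0.547 -0.229  0.085] zmax [0.045 0.11  0.112 0.116]
  top rect ((548.0914306640625, -227.05641174316406), (12.223777770996094, 95.78389739990234), 73.5631332397461)
```

```bash
ls pics
```

```text
scene0.pkl
scene0.png
scene_z.png
side0.pkl
side0.png
side_z.png
wrist0.pkl
wrist0.png
```

View pics/scene_z.png

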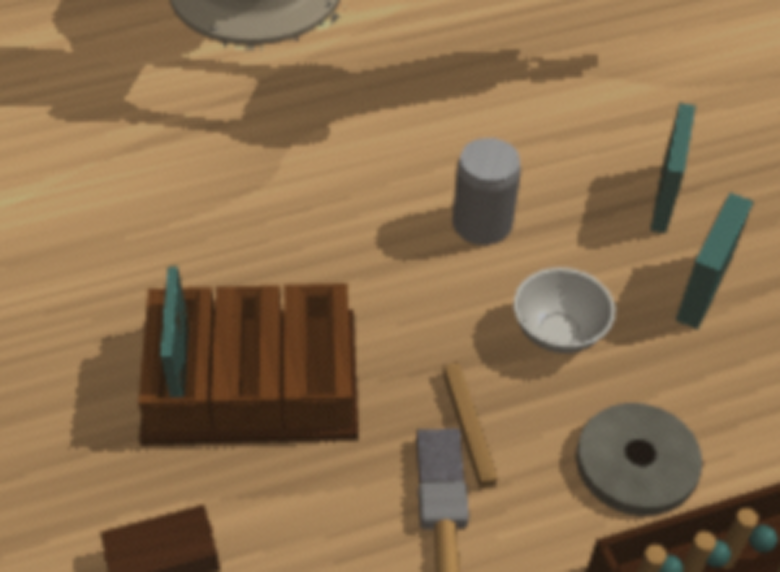

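View pics/side_z.png

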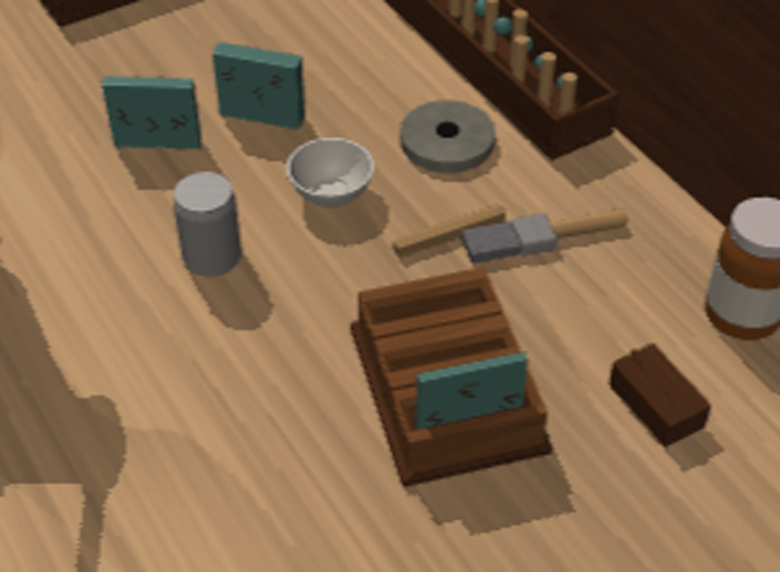

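Run:
```python
from h import *
from scipy.optimize import least_squares
pts={}
for n in ("scene","side"):
    d=pickle.load(open(f"pics/{n}0.pkl","rb")); W=cloud(d); t=teal(d)
    def pr(T,lab):
        r=cv2.minAreaRect((T[:,:2]*1000).astype(np.float32)); b=cv2.boxPoints(r)
        e=b[1]-b[0]; f=b[2]-b[1]; L=e if np.hypot(*e)>np.hypot(*f) else f
        yaw=np.degrees(np.arctan2(L[1],L[0])); yaw=(yaw+90)%180-90
        print(n,lab,"c",np.round(r[0],1),"size",np.round(sorted(r[1]),1),"yaw",round(yaw,1),"z",np.median(T[:,2]).round(4),len(T))
    m=(abs(W[...,2]-.060)<.005)&~t&(W[...,0]>.4)&(W[...,0]<.7)&(W[...,1]>-.35)&(W[...,1]<0)
    mm=cv2.morphologyEx(m.astype(np.uint8),cv2.MORPH_OPEN,np.ones((2,2)))>0
    pr(W[mm],"rack")
    c,l,s,cen=cv2.connectedComponentsWithStats(((W[...,2]>.055)&(W[...,2]<.12)&(W[...,0]>.3)&(W[...,0]<.8)&(W[...,1]>0)&(W[...,1]<.5)).astype(np.uint8))
    for i in range(1,c):
        if s[i,4]>40:
            P=W[l==i]; T=P[P[:,2]>np.percentile(P[:,2],97)-.008]; pr(T,str(s[i])); 
            print("   ",P.mean(0).round(3))
    for lo,hi,lab in ((.03,.05,"z30-50"),):
        m=((W[...,2]>lo)&(W[...,2]<hi)&(W[...,0]>.3)&(W[...,0]<.8)&(W[...,1]>-.05)&(W[...,1]<.26)).astype(np.uint8)
        c,l,s,cen=cv2.connectedComponentsWithStats(m)
        for i in range(1,c):
            if s[i,4]>40: pr(W[l==i],lab)
```

```text
scene rack c [ 548.9 -156.2] size [173.5 190.7] yaw 74.1 z nan 2167
scene [404 120  14  36 263] c [483.3 312.2] size [ 17.  108.1] yaw -34.1 z 0.0896 182
    [0.493 0.305 0.084]
scene [325 133  25  29 576] c [454.2 117.2] size [56.  60.9] yaw -21.2 z 0.0944 315
    [0.465 0.112 0.085]
scene [414 154  26  39 428] c [608.7 291.4] size [ 24.  102.6] yaw -47.4 z 0.0895 323
    [0.616 0.284 0.085]
scene z30-50 c [470.9 108.8] size [30.8 62.8] yaw 63.9 z 0.0406 123
scene z30-50 c [610.6 133.9] size [91.  97.2] yaw -23.7 z 0.0386 354
side rack c [ 619.9 -188. ] size [106.4 275.1] yaw 40.2 z nan 1645
side [212 116  35  20 485] c [608.6 290.3] size [ 30.2 102.1] yaw -46.9 z 0.0886 220
    [0.605 0.285 0.078]
side [170 129  36  15 453] c [482.  309.7] size [25.2 98.1] yaw -34.9 z 0.089 172
    [0.481 0.307 0.077]
side [197 166  25  27 544] c [453.6 117.3] size [56.5 62.1] yaw 83.1 z 0.0943 285
    [0.45  0.106 0.084]
side z30-50 c [609.9 133.2] size [93.6 97.4] yaw 76.7 z 0.0381 275
side z30-50 c [447.9  98.5] size [32.  63.2] yaw -19.1 z 0.0398 121
```

```bash
cat >> h.py <<'E'
def plan(target,yaw_y,grip,n=None,smax=55.,state=None,prec=2):
    """yaw_y: degrees, direction of tool y in world (mod 180). prints rows"""
    from rig import readout
    s=state or readout.get_state(); p=np.array(s["position"]); M=rot(s["ee_rot"])
    best=None
    for k in (0,180):
        a=np.radians(yaw_y+k); y=np.array([np.cos(a),np.sin(a),0]); x=np.array([0,0,-1.]); T=np.stack([x,y,np.cross(x,y)],1)
        rv=R.from_matrix(M.T@T).as_rotvec()
        j6=s["qpos"][5]; j1=s["qpos"][0]
        dj1=np.arctan2(target[1],target[0])-np.arctan2(p[1],p[0])
        # j6 change = s6*(dyaw - dj1); dyaw=-rv[0]
        j6n=j6+(-1)*(-rv[0]-dj1)
        print(f"  option {k}: turn about tool x {np.degrees(rv[0]):.1f} deg, tilt {np.degrees(rv[1:]).round(2)}, est j6 {j6n:.2f}")
        if abs(j6n)<2.6 and (best is None or abs(rv[0])<abs(best[1][0])): best=(k,rv)
    k,rv=best; d=np.array(target)-p
    N=max(int(np.ceil(np.linalg.norm(d)*1000/smax)),int(np.ceil(np.abs(np.degrees(rv)).max()/3.95)),1)
    if n: N=max(n,N)
    print("dist mm",(d*1000).round(1),"rows",N)
    C=M.copy(); pc=p.copy(); st=R.from_rotvec(rv/N); rows=[]
    ar=np.round(np.degrees(rv/N)/4,3)
    for i in range(N):
        rem=np.array(target)-pc
        dt=np.round((C.T@(rem/(N-i)))/.06,prec); pc=pc+C@dt*.06; C=C@R.from_rotvec(np.radians(ar*4)).as_matrix()
        rows.append([*dt,*ar,grip])
    for i in range(0,N,10): print(",".join(("%g"%(v+0)) for r in rows[i:i+10] for v in r)); print()
def wray(d,uv,zp):
    K=d["mtx"]; uv=np.atleast_2d(uv).astype(float); x=(uv[:,0]-K[0,2])/K[0,0]; y=(uv[:,1]-K[1,2])/K[1,1]; th=np.hypot(x,y)
    k=np.sin(th)/np.maximum(th,1e-9); r=np.c_[x*k,y*k,np.cos(th)]@rot(d["orientation"]).T
    o=np.asarray(d["origin"]); return o+r*((zp-o[2])/r[:,2])[:,None]
def wproj(d,p):
    c=(np.atleast_2d(p)-d["origin"])@rot(d["orientation"]); h=np.hypot(c[:,0],c[:,1]); th=np.arctan2(h,c[:,2]); K=d["mtx"]
    return np.c_[c[:,0]/h*th*K[0,0]+K[0,2],c[:,1]/h*th*K[1,1]+K[1,2]]
E
python3 - <<'E'
from h import *
from rig import readout
s=readout.get_state(); M=rot(s["ee_rot"]); print(M.round(3))
d=pickle.load(open("pics/wrist0.pkl","rb"))
print("cam in tool",M.T@(d["origin"]-s["position"])); print((M.T@rot(d["orientation"])).round(3))
# rack yaw -16.6 -> normal 73.4 ; 
plan([0.57,-0.16,0.26],73.4,0)
E
```

```text
[[-0.001  0.439  0.898]
 [-0.001  0.898 -0.439]
 [-1.    -0.001 -0.   ]]
cam in tool [-1.42482781e-01  1.06420833e-04 -6.85042018e-02]
[[-0.001 -0.268  0.963]
 [ 1.    -0.     0.001]
 [-0.     0.963  0.268]]
  option 0: turn about tool x -9.5 deg, tilt [-0.02  0.08], est j6 -1.68
  option 180: turn about tool x 170.5 deg, tilt [0.12 0.02], est j6 1.47
dist mm [ 317.6 -676.2   29.4] rows 14
-0.03,-0.56,0.69,-0.169,0,0.001,0,-0.03,-0.57,0.69,-0.169,0,0.001,0,-0.04,-0.57,0.68,-0.169,0,0.001,0,-0.03,-0.58,0.67,-0.169,0,0.001,0,-0.04,-0.59,0.67,-0.169,0,0.001,0,-0.03,-0.6,0.66,-0.169,0,0.001,0,-0.04,-0.6,0.65,-0.169,0,0.001,0,-0.03,-0.61,0.65,-0.169,0,0.001,0,-0.04,-0.62,0.64,-0.169,0,0.001,0,-0.03,-0.63,0.63,-0.169,0,0.001,0

-0.04,-0.63,0.62,-0.169,0,0.001,0,-0.03,-0.64,0.61,-0.169,0,0.001,0,-0.04,-0.65,0.61,-0.169,0,0.001,0,-0.03,-0.66,0.6,-0.169,0,0.001,0
```

Run:
```python
from h import *
plan([0.50,-0.145,0.26],73.4,0)
```

```text
option 0: turn about tool x -9.5 deg, tilt [-0.02  0.08], est j6 -1.68
  option 180: turn about tool x 170.5 deg, tilt [0.12 0.02], est j6 1.46
dist mm [ 247.6 -661.2   29.4] rows 13
-0.04,-0.62,0.66,-0.182,0,0.002,0,-0.04,-0.63,0.65,-0.182,0,0.002,0,-0.04,-0.64,0.64,-0.182,0,0.002,0,-0.04,-0.65,0.63,-0.182,0,0.002,0,-0.04,-0.65,0.63,-0.182,0,0.002,0,-0.04,-0.66,0.62,-0.182,0,0.002,0,-0.03,-0.67,0.61,-0.182,0,0.002,0,-0.04,-0.68,0.6,-0.182,0,0.002,0,-0.04,-0.69,0.59,-0.182,0,0.002,0,-0.03,-0.69,0.58,-0.182,0,0.002,0

-0.04,-0.7,0.57,-0.182,0,0.002,0,-0.03,-0.71,0.56,-0.182,0,0.002,0,-0.04,-0.71,0.56,-0.182,0,0.002,0
```

Call:
carry_out:
  deltas: [-0.04, -0.62, 0.66, -0.18, 0, 0, 0, -0.04, -0.63, 0.65, -0.18, 0, 0, 0, -0.04, -0.64, 0.64, -0.18, 0, 0, 0, -0.04, -0.65, 0.63, -0.18, 0, 0, 0, -0.04, -0.65, 0.63, -0.18, 0, 0, 0, -0.04, -0.66, 0.62, -0.18, 0, 0, 0, -0.03, -0.67, 0.61, -0.18, 0, 0, 0, -0.04, -0.68, 0.6, -0.18, 0, 0, 0, -0.04, -0.69, 0.59, -0.18, 0, 0, 0, -0.03, -0.69, 0.58, -0.18, 0, 0, 0]
  newtons: 40

```text
clock: 1.4
position: [0.4433, 0.0061, 0.2542]
ee_rot: [0.698, 0.116, 0.697, -0.116]
contact_force: [0.9, -0.4, -0.7]
width: 0.0425
```

Call:
carry_out:
  deltas: [-0.04, -0.7, 0.57, -0.18, 0, 0, 0, -0.03, -0.71, 0.56, -0.18, 0, 0, 0, -0.04, -0.71, 0.56, -0.18, 0, 0, 0, 0, 0, 0, 0, 0, 0, 0, 0, 0, 0, 0, 0, 0, 0]

```text
clock: 2.02
position: [0.4992, -0.1442, 0.2601]
ee_rot: [0.699, 0.103, 0.7, -0.102]
contact_force: [-0.7, 1.1, 0.8]
width: 0.0425
```

```bash
cat > snap.py <<'E'
import sys; from h import *
from rig import eyes, readout
for a in sys.argv[2:]:
    d=eyes.get_image(a); d["state"]=readout.get_state(); pickle.dump(d,open(f"pics/{a}{sys.argv[1]}.pkl","wb")); cv2.imwrite(f"pics/{a}{sys.argv[1]}.png",d["color"][:,:,::-1])
s=readout.get_state(); print({k:np.round(v,4) for k,v in s.items() if k not in("qd","effort")})
E
python3 snap.py 1 wrist
```

```text
{'clock': np.float64(2.075), 'qpos': array([-4.1460e-01,  1.7690e-01,  1.5666e+00,  7.0000e-04,  1.3997e+00,
       -1.6945e+00]), 'position': array([ 0.4991, -0.1436,  0.2603]), 'ee_rot': array([ 0.6992,  0.1029,  0.7001, -0.1022]), 'contact_force': array([-0.3185, -0.267 ,  0.224 ]), 'moment': array([0.0187, 0.0004, 0.0522]), 'width': np.float64(0.0431)}
```

View pics/wrist1.png

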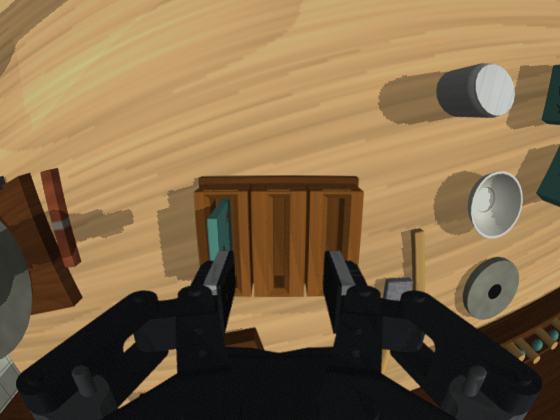

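Run:
```python
from h import *
d=pickle.load(open("pics/wrist1.pkl","rb"))
cv2.imwrite("pics/w1z.png",cv2.resize(d["color"][165:310,180:380,::-1],None,fx=4,fy=4,interpolation=cv2.INTER_CUBIC))
```

```text
(no output)
```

View pics/w1z.png

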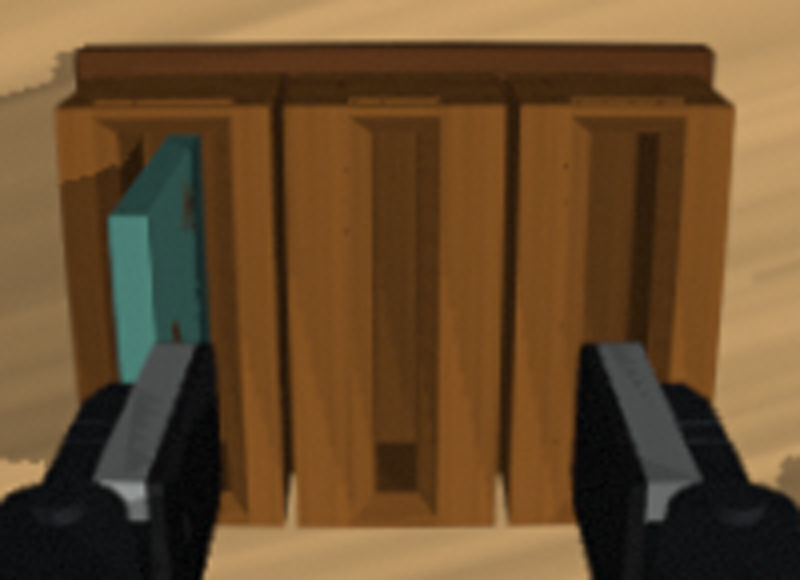

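Run:
```python
from h import *
d=pickle.load(open("pics/wrist1.pkl","rb"))
z=lambda a,b:(180+(a+.5)/4-.5,165+(b+.5)/4-.5)
W=cloud(d) if 0 else None
names=dict(LBtl=(57,105),LBtr=(277,105),MBtl=(285,105),MBtr=(505,105),RBtl=(517,105),RBtr=(733,105),LBbr=(285,525),MBbl=(298,525),MBbr=(495,525),RBbl=(510,525))
for k,v in names.items(): print(k,wray(d,z(*v),.060)[0].round(4))
mo=dict(wideL=(97,118),wideR=(232,118),narL=(352,118),narR=(440,118),midL=(577,118),midR=(686,118),narLb=(360,510),narRb=(437,510))
for k,v in mo.items(): print(k,wray(d,z(*v),.060)[0].round(4))
for k,v in dict(tL=(111,215),tR=(150,215),tLb=(119,380),tRb=(152,362)).items(): print(k,wray(d,z(*v),.110)[0].round(4))
# depth check using scene/side: rack top
for n in ("scene","side"):
    e=pickle.load(open(f"pics/{n}0.pkl","rb")); Wc=cloud(e)
    for p in ([.57+.02*.286*0,-.166,.06],[.5595,-.196,.06],[.5785,-.136,.06]):
        u=proj(e,p).round().astype(int); print(n,p,u,Wc[u[1]-1:u[1]+2,u[0]-1:u[0]+2,2].round(3).ravel())
```

```text
LBtl [ 0.4766 -0.234   0.06  ]
LBtr [ 0.4946 -0.1755  0.06  ]
MBtl [ 0.4953 -0.1734  0.06  ]
MBtr [ 0.5124 -0.1166  0.06  ]
RBtl [ 0.5133 -0.1135  0.06  ]
RBtr [ 0.5303 -0.0557  0.06  ]
LBbr [ 0.6181 -0.2143  0.06  ]
MBbl [ 0.6192 -0.2104  0.06  ]
MBbr [ 0.6365 -0.1533  0.06  ]
RBbl [ 0.6379 -0.1489  0.06  ]
wideL [ 0.4834 -0.2243  0.06  ]
wideR [ 0.4945 -0.1884  0.06  ]
narL [ 0.504  -0.1572  0.06  ]
narR [ 0.5108 -0.1344  0.06  ]
midL [ 0.5215 -0.0987  0.06  ]
midR [ 0.5301 -0.0695  0.06  ]
narLb [ 0.6194 -0.1908  0.06  ]
narRb [ 0.6261 -0.1686  0.06  ]
tL [ 0.4995 -0.2147  0.11  ]
tR [ 0.5023 -0.2055  0.11  ]
tLb [ 0.5405 -0.2281  0.11  ]
tRb [ 0.5381 -0.2182  0.11  ]
scene [0.57, -0.166, 0.06] [244 212] [0.024 0.019 0.018 0.021 0.021 0.02  0.017 0.018 0.02 ]
scene [0.5595, -0.196, 0.06] [231 211] [0.058 0.039 0.062 0.063 0.038 0.059 0.06  0.037 0.062]
scene [0.5785, -0.136, 0.06] [257 211] [0.058 0.06  0.015 0.061 0.059 0.008 0.062 0.06  0.012]
side [0.57, -0.166, 0.06] [304 234] [0.056 0.053 0.052 0.05  0.05  0.05  0.049 0.046 0.048]
side [0.5595, -0.196, 0.06] [307 244] [0.11  0.11  0.109 0.107 0.105 0.107   nan 0.107 0.102]
side [0.5785, -0.136, 0.06] [300 225] [0.057 0.059 0.057 0.056 0.064 0.06  0.062 0.057 0.057]
```

Run:
```python
from h import *
e=pickle.load(open("pics/side0.pkl","rb")); W=cloud(e)
c,l,s,cen=cv2.connectedComponentsWithStats(teal(e).astype(np.uint8))
for i in range(1,c):
    if s[i,4]<500: continue
    P=W[cv2.erode((l==i).astype(np.uint8),np.ones((3,3)))>0]; P=P[~np.isnan(P[:,0])]
    if P[:,0].mean()<.2: continue
    zt=np.percentile(P[:,2],98); F=P[P[:,2]<zt-.01]
    for _ in range(4):
        m=np.median(F,0); n=np.linalg.svd(F-F.mean(0),full_matrices=False)[2][2]; r=(F-F.mean(0))@n; F=F[abs(r)<max(2*r.std(),.001)]
    if n[1]>0:n=-n
    print(s[i],"face pt",F.mean(0).round(4),"normal",n.round(3),"yaw",np.degrees(np.arctan2(n[1],n[0])).round(1)+90,"tilt",np.degrees(np.arcsin(n[2])).round(1),"rms",r.std().round(4),len(F))
    yaw=np.arctan2(n[1],n[0])+np.pi/2; u=np.array([np.cos(yaw),np.sin(yaw)]); t=P[:,:2]@u; q=np.percentile(t,[1,99]); print("   extent",np.ptp(q).round(4),"centre along", q.mean().round(4), "face centre xy",(u*q.mean()+n[:2]*(F.mean(0)[:2]@n[:2])).round(4))
```

```text
[212 117  35  32 837] face pt [0.6021 0.2817 0.0415] normal [-0.734 -0.68  -0.016] yaw -47.19999999999999 tilt -0.9 rms 0.002 413
   extent 0.094 centre along 0.2023 face centre xy [0.6018 0.2818]
[170 130  37  27 817] face pt [0.4783 0.306  0.0458] normal [-0.559 -0.829 -0.001] yaw -34.0 tilt -0.1 rms 0.0019 410
   extent 0.0896 centre along 0.226 face centre xy [0.4785 0.3059]
[291 236  41  28 748] face pt [ 0.5462 -0.2297  0.0773] normal [-0.279 -0.96   0.   ] yaw -16.200000000000003 tilt 0.0 rms 0.0011 342
   extent 0.0912 centre along 0.5892 face centre xy [ 0.5468 -0.2299]
```

Run:
```python
from h import *
plan([0.548,-0.2247,0.17],73.4,0)
```

```text
option 0: turn about tool x -0.1 deg, tilt [-0.08 -0.05], est j6 -1.80
  option 180: turn about tool x 179.9 deg, tilt [-0.08  0.13], est j6 1.34
dist mm [ 48.9 -81.1 -90.3] rows 3
0.5,-0.35,0.39,-0.006,-0.007,-0.004,0,0.5,-0.36,0.39,-0.006,-0.007,-0.004,0,0.5,-0.35,0.39,-0.006,-0.007,-0.004,0
```

Call:
carry_out:
  deltas: [0.5, -0.35, 0.39, 0, 0, 0, 0, 0.5, -0.36, 0.39, 0, 0, 0, 0, 0.5, -0.35, 0.39, 0, 0, 0, 0, 0, 0, 0, 0, 0, 0, 0, 0, 0, 0, 0, 0, 0, 0]

```text
clock: 2.7
position: [0.5486, -0.2241, 0.1713]
ee_rot: [0.7, 0.103, 0.7, -0.102]
contact_force: [0.4, 0.2, 1.0]
width: 0.0428
```

```bash
python3 snap.py 2 wrist
python3 - <<'E'
from h import *
plan([0.548,-0.2247,0.073],73.4,0,n=4,prec=3)
E
```

```text
{'clock': np.float64(2.75), 'qpos': array([-5.0560e-01,  3.3980e-01,  1.5624e+00,  6.0000e-04,  1.2385e+00,
       -1.7866e+00]), 'position': array([ 0.5488, -0.2243,  0.1719]), 'ee_rot': array([ 0.7   ,  0.1022,  0.6993, -0.1021]), 'contact_force': array([-0.4129, -0.668 , -0.1345]), 'moment': array([-0.0033,  0.0363,  0.0416]), 'width': np.float64(0.0427)}
  option 0: turn about tool x -0.0 deg, tilt [ 0.05 -0.02], est j6 -1.79
  option 180: turn about tool x 180.0 deg, tilt [-0.03 -0.08], est j6 1.35
dist mm [ -0.8  -0.4 -98.9] rows 4
0.412,-0.003,-0.003,-0.001,0.003,-0.001,0,0.412,-0.003,-0.003,-0.001,0.003,-0.001,0,0.412,-0.003,-0.003,-0.001,0.003,-0.001,0,0.412,-0.002,-0.002,-0.001,0.003,-0.001,0
```

View pics/wrist2.png

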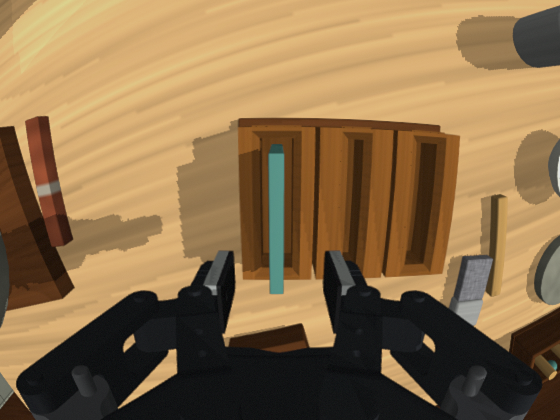

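Run:
```python
from h import *
d=pickle.load(open("pics/wrist2.pkl","rb")); t=teal(d).astype(np.uint8)
c,l,s,_=cv2.connectedComponentsWithStats(t); i=1+np.argmax(s[1:,4]); print(s[i])
v,u=np.where((l==i)); 
hsv=cv2.cvtColor(d["color"],cv2.COLOR_RGB2HSV)[...,2]; 
for r in (160,200,240,280): 
    uu=u[v==r]; print(r,uu.min(),uu.max(),hsv[r,uu.min():uu.max()+1])
bright=(l==i)&(hsv>np.median(hsv[l==i])-25); v,u=np.where(bright)
P=wray(d,np.c_[u,v],.110)[:,:2]; r=cv2.minAreaRect((P*1000).astype(np.float32)); print(r)
e=np.array([np.cos(np.radians(73.4)),np.sin(np.radians(73.4))]); print("mean",P.mean(0), "y-off from tcp", (P.mean(0)-d["state"]["position"][:2])@e)
```

```text
[ 269  144   15  150 2157]
160 269 283 [133 147 146 146 147 146 146 147 148 147 148 149 149 149 141]
200 269 283 [119 141 145 145 146 148 146 146 146 147 147 148 150 147 124]
240 269 283 [105 141 146 145 145 145 146 146 147 147 146 147 149 146 115]
280 270 282 [132 144 145 145 144 145 146 147 144 145 146 146 144]
((548.8234252929688, -225.44979858398438), (9.043113708496094, 98.1705093383789), 73.39020538330078)
mean [ 0.54505791 -0.22436163] y-off from tcp -0.00116178325674753
```

Call:
carry_out:
  deltas: [0.41, -0.005, 0, 0, 0, 0, 0, 0.41, -0.005, 0, 0, 0, 0, 0, 0.41, -0.005, 0, 0, 0, 0, 0, 0.41, -0.003, 0, 0, 0, 0, 0, 0, 0, 0, 0, 0, 0, 0]

```text
clock: 3.38
position: [0.5474, -0.2251, 0.0721]
ee_rot: [0.699, 0.103, 0.7, -0.102]
contact_force: [0.2, 1.0, -0.8]
width: 0.0428
```

Call:
carry_out:
  deltas: [0, 0, 0, 0, 0, 0, -0.5, 0, 0, 0, 0, 0, 0, -1, 0, 0, 0, 0, 0, 0, -1, 0, 0, 0, 0, 0, 0, -1, 0, 0, 0, 0, 0, 0, -1]
  newtons: 40

```text
clock: 4.0
position: [0.5496, -0.2269, 0.0741]
ee_rot: [0.701, 0.103, 0.699, -0.103]
contact_force: [-0.6, 1.7, 6.2]
width: 0.0097
```

Call:
carry_out:
  deltas: [-0.1, 0, 0, 0, 0, 0, -1, -0.3, 0, 0, 0, 0, 0, -1, -0.4, 0, 0, 0, 0, 0, -1, -0.4, 0, 0, 0, 0, 0, -1, 0, 0, 0, 0, 0, 0, -1, 0, 0, 0, 0, 0, 0, -1]

```text
clock: 4.75
position: [0.5477, -0.2265, 0.1433]
ee_rot: [0.699, 0.103, 0.7, -0.102]
contact_force: [-0.4, 0.5, -2.2]
width: 0.0098
```

```bash
python3 snap.py 3 wrist side scene
python3 - <<'E'
from h import *
d=pickle.load(open("pics/wrist3.pkl","rb"))
side=pickle.load(open("pics/side3.pkl","rb"))
sc=pickle.load(open("pics/scene3.pkl","rb"))
a=cv2.resize(side["color"][130:300,230:400],None,fx=2.3,fy=2.3); b=cv2.resize(sc["color"][130:300,150:320],None,fx=2.3,fy=2.3)
cv2.imwrite("pics/c3.png",np.hstack([a,b])[:,:,::-1])
E
```

```text
{'clock': np.float64(4.9), 'qpos': array([-0.5093,  0.3638,  1.602 ,  0.    ,  1.1783, -1.7886]), 'position': array([ 0.5477, -0.2263,  0.1429]), 'ee_rot': array([ 0.6988,  0.103 ,  0.7005, -0.1023]), 'contact_force': array([ 0.3624,  0.0169, -2.0872]), 'moment': array([ 0.0438, -0.0428, -0.0065]), 'width': np.float64(0.0096)}
```

View pics/c3.png

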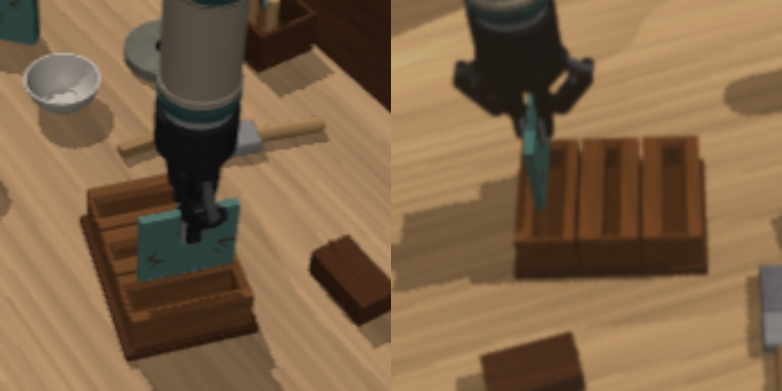

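View pics/wrist3.png

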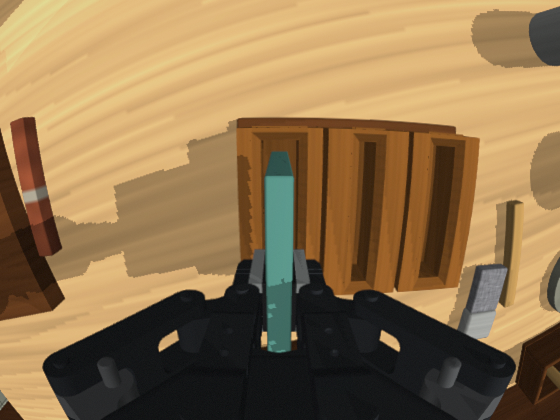

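Call:
carry_out:
  deltas: [0, 0.4, 0, 0, 0, 0, -1, 0, 0.4, 0, 0, 0, 0, -1, 0, 0.28, 0, 0, 0, 0, -1, 0, 0, 0, 0, 0, 0, -1, 0, 0, 0, 0, 0, 0, -1]

```text
clock: 5.52
position: [0.567, -0.1652, 0.1441]
ee_rot: [0.7, 0.102, 0.7, -0.103]
contact_force: [-0.8, -0.4, -2.0]
width: 0.0094
```

```bash
python3 snap.py 4 wrist scene side
python3 - <<'E'
from h import *
d=pickle.load(open("pics/wrist4.pkl","rb"))
cv2.imwrite("pics/w4z.png",cv2.resize(d["color"][110:300,190:370,::-1],None,fx=4,fy=3.1,interpolation=cv2.INTER_CUBIC))
E
```

```text
{'clock': np.float64(5.675), 'qpos': array([-4.0150e-01,  3.5860e-01,  1.6069e+00, -3.0000e-04,  1.1760e+00,
       -1.6800e+00]), 'position': array([ 0.567 , -0.1654,  0.1443]), 'ee_rot': array([ 0.6996,  0.1028,  0.6996, -0.103 ]), 'contact_force': array([ 0.3509, -0.0985, -3.0818]), 'moment': array([ 0.031 , -0.0429, -0.0104]), 'width': np.float64(0.0092)}
```

View pics/w4z.png

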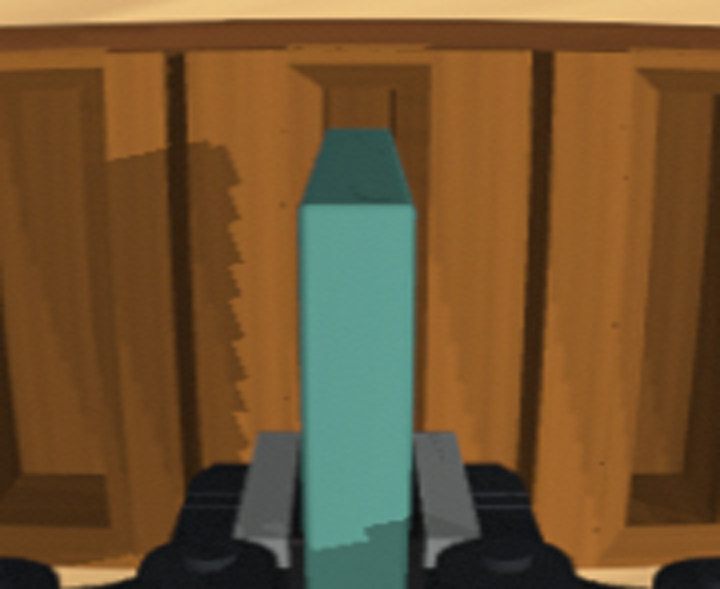

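Run:
```python
from h import *
d=pickle.load(open("pics/wrist4.pkl","rb")); s=d["state"]
z=lambda a,b:(190+(a+.5)/4-.5,110+(b+.5)/3.1-.5)
c=np.array([.5659,-.1634]); ex=np.array([.958,-.286]); ey=np.array([.286,.958])
for k,v,h in (("mouthL",(289,67),.06),("mouthR",(432,67),.06),("blkL",(186,50),.06),("blkR",(533,50),.06),("blkL2",(196,450),.06),("blkR2",(525,450),.06),("botL",(325,130),.0905),("botR",(390,130),.0905),("topL",(302,206),.1805),("topR",(413,206),.1805)):
    p=wray(d,z(*v),h)[0]; q=p[:2]-s["position"][:2]; print(k,p.round(4),"rel TCP along x %.1f y %.1f"%(q@ex*1000,q@ey*1000))
```

```text
mouthL [ 0.5042 -0.1581  0.06  ] rel TCP along x -62.2 y -10.9
mouthR [ 0.5113 -0.1344  0.06  ] rel TCP along x -62.2 y 13.8
blkL [ 0.4952 -0.174   0.06  ] rel TCP along x -66.3 y -28.8
blkR [ 0.5124 -0.1164  0.06  ] rel TCP along x -66.3 y 31.3
blkL2 [ 0.5868 -0.2025  0.06  ] rel TCP along x 29.6 y -29.9
blkR2 [ 0.6048 -0.1425  0.06  ] rel TCP along x 29.7 y 32.7
botL [ 0.5172 -0.1548  0.0905] rel TCP along x -50.7 y -4.0
botR [ 0.52   -0.1454  0.0905] rel TCP along x -50.7 y 5.7
topL [ 0.5173 -0.1546  0.1805] rel TCP along x -50.7 y -3.9
topR [ 0.5199 -0.1458  0.1805] rel TCP along x -50.7 y 5.3
```

Call:
carry_out:
  deltas: [0.2, 0.01, 0, 0, 0, 0, -1, 0.2, 0, 0, 0, 0, 0, -1, 0.2, 0, 0, 0, 0, 0, -1, 0.1, 0, 0, 0, 0, 0, -1, 0.1, 0, 0, 0, 0, 0, -1, 0, 0, 0, 0, 0, 0, -1]

```text
clock: 6.42
position: [0.5671, -0.164, 0.0958]
ee_rot: [0.699, 0.103, 0.7, -0.103]
contact_force: [-0.6, -0.1, -1.1]
width: 0.0092
```

Call:
carry_out:
  deltas: [0.1, 0, 0, 0, 0, 0, -1, 0.1, 0, 0, 0, 0, 0, -1, 0.05, 0, 0, 0, 0, 0, -1, 0, 0, 0, 0, 0, 0, -1]

```text
clock: 6.92
position: [0.5671, -0.164, 0.0809]
ee_rot: [0.699, 0.103, 0.7, -0.103]
contact_force: [-0.4, 0.6, -1.0]
width: 0.0095
```

Call:
carry_out:
  deltas: [0.04, 0, 0, 0, 0, 0, -1, 0.03, 0, 0, 0, 0, 0, -1, 0, 0, 0, 0, 0, 0, -1]

```text
clock: 7.3
position: [0.5672, -0.1641, 0.077]
ee_rot: [0.7, 0.103, 0.7, -0.103]
contact_force: [0.4, -0.2, -2.3]
width: 0.0096
```

Call:
carry_out:
  deltas: [0.03, 0, 0, 0, 0, 0, -1, 0.02, 0, 0, 0, 0, 0, -1, 0, 0, 0, 0, 0, 0, -1]

```text
clock: 7.68
position: [0.5673, -0.1641, 0.0743]
ee_rot: [0.7, 0.103, 0.7, -0.103]
contact_force: [-0.3, 0.6, -0.3]
width: 0.0091
```

Call:
carry_out:
  deltas: [0.02, 0, 0, 0, 0, 0, -1, 0, 0, 0, 0, 0, 0, -1]

```text
clock: 7.92
position: [0.5673, -0.1641, 0.0742]
ee_rot: [0.7, 0.103, 0.699, -0.103]
contact_force: [-3.0, 0.5, 6.9]
width: 0.0093
```

Call:
carry_out:
  deltas: [0.02, 0, 0, 0, 0, 0, -1, 0, 0, 0, 0, 0, 0, -1]

```text
clock: 8.18
position: [0.5672, -0.1641, 0.0741]
ee_rot: [0.7, 0.103, 0.699, -0.103]
contact_force: [-5.1, 1.1, 11.8]
width: 0.0096
```

Call:
carry_out:
  deltas: [-0.02, 0, 0, 0, 0, 0, -1, -0.02, 0, 0, 0, 0, 0, -0.6, 0, 0, 0, 0, 0, 0, -0.3, 0, 0, 0, 0, 0, 0, 0, 0, 0, 0, 0, 0, 0, 0]

```text
clock: 8.8
position: [0.5673, -0.1641, 0.0738]
ee_rot: [0.7, 0.103, 0.7, -0.103]
contact_force: [-0.7, 0.1, -0.4]
width: 0.0425
```

Call:
carry_out:
  deltas: [-0.4, 0, 0, 0, 0, 0, 0, -0.8, 0, 0, 0, 0, 0, 0, -0.8, 0, 0, 0, 0, 0, 0, 0, 0, 0, 0, 0, 0, 0]

```text
clock: 9.3
position: [0.5699, -0.1652, 0.1985]
ee_rot: [0.703, 0.102, 0.696, -0.103]
contact_force: [-0.8, -0.1, 0.3]
width: 0.043
```

```bash
python3 snap.py 5 wrist scene side
python3 - <<'E'
from h import *
d=pickle.load(open("pics/wrist5.pkl","rb"))
sc=pickle.load(open("pics/scene5.pkl","rb")); si=pickle.load(open("pics/side5.pkl","rb"))
a=cv2.resize(d["color"][100:320,180:400],(390,390)); b=cv2.resize(sc["color"][130:300,150:320],(390,390))
cv2.imwrite("pics/c5.png",np.hstack([a,b])[:,:,::-1])
plan([0.583,0.254,0.24],42.8,0)
E
```

```text
{'clock': np.float64(9.45), 'qpos': array([-3.9940e-01,  3.2210e-01,  1.5344e+00,  1.0000e-04,  1.2872e+00,
       -1.6788e+00]), 'position': array([ 0.5665, -0.1638,  0.193 ]), 'ee_rot': array([ 0.6989,  0.1029,  0.7003, -0.1025]), 'contact_force': array([-0.5649,  0.6008, -0.5378]), 'moment': array([-0.003 , -0.0079,  0.0015]), 'width': np.float64(0.0425)}
  option 0: turn about tool x 30.5 deg, tilt [-0.12  0.02], est j6 -0.45
  option 180: turn about tool x -149.5 deg, tilt [-0.02 -0.16], est j6 -3.60
dist mm [ 16.5 417.8  47. ] rows 8
-0.1,0.84,-0.22,0.953,-0.004,0,0,-0.1,0.83,-0.27,0.953,-0.004,0,0,-0.1,0.81,-0.33,0.953,-0.004,0,0,-0.1,0.78,-0.38,0.953,-0.004,0,0,-0.09,0.76,-0.43,0.953,-0.004,0,0,-0.1,0.73,-0.48,0.953,-0.004,0,0,-0.1,0.69,-0.53,0.953,-0.004,0,0,-0.09,0.65,-0.57,0.953,-0.004,0,0
```

View pics/c5.png

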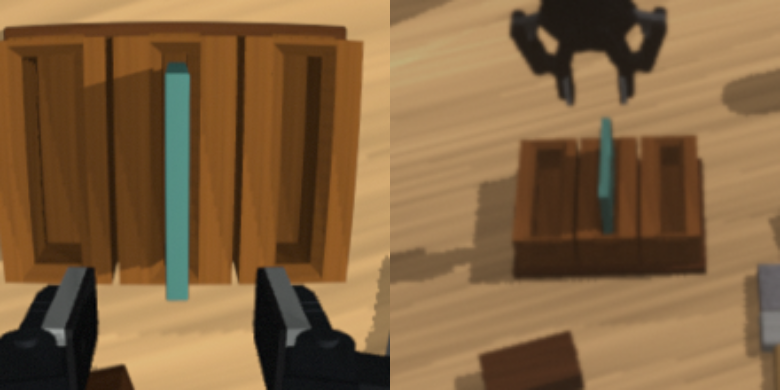

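Run:
```python
from h import *
plan([0.600,0.300,0.21],42.8,0.3)
```

```text
option 0: turn about tool x 30.5 deg, tilt [-0.12  0.02], est j6 -0.40
  option 180: turn about tool x -149.5 deg, tilt [-0.02 -0.16], est j6 -3.54
dist mm [ 33.5 463.8  17. ] rows 9
-0.03,0.84,-0.19,0.847,-0.003,0,0.3,-0.03,0.83,-0.24,0.847,-0.003,0,0.3,-0.03,0.81,-0.28,0.847,-0.003,0,0.3,-0.03,0.79,-0.33,0.847,-0.003,0,0.3,-0.03,0.77,-0.38,0.847,-0.003,0,0.3,-0.03,0.75,-0.42,0.847,-0.003,0,0.3,-0.03,0.73,-0.47,0.847,-0.003,0,0.3,-0.03,0.69,-0.51,0.847,-0.003,0,0.3,-0.04,0.67,-0.55,0.847,-0.003,0,0.3
```

Call:
carry_out:
  deltas: [-0.03, 0.84, -0.19, 0.85, 0, 0, 0.3, -0.03, 0.83, -0.24, 0.85, 0, 0, 0.3, -0.03, 0.81, -0.28, 0.85, 0, 0, 0.3, -0.03, 0.79, -0.33, 0.85, 0, 0, 0.3, -0.03, 0.77, -0.38, 0.85, 0, 0, 0.3, -0.03, 0.75, -0.42, 0.85, 0, 0, 0.3, -0.03, 0.73, -0.47, 0.85, 0, 0, 0.3, -0.03, 0.69, -0.51, 0.85, 0, 0, 0.3, -0.04, 0.67, -0.55, 0.85, 0, 0, 0.3, 0, 0, 0, 0, 0, 0, 0.3]

```text
clock: 10.7
position: [0.6003, 0.3032, 0.2081]
ee_rot: [0.647, 0.282, 0.65, -0.283]
contact_force: [-0.2, -0.9, -1.1]
width: 0.0551
```

Call:
carry_out:
  deltas: [0, 0, 0, 0, 0, 0, 0.3]

```text
clock: 10.82
position: [0.6005, 0.299, 0.2088]
ee_rot: [0.647, 0.282, 0.649, -0.285]
contact_force: [0.6, -0.7, -0.6]
width: 0.0554
```

```bash
python3 snap.py 6 wrist
cat > top.py <<'E'
import sys; from h import *
d=pickle.load(open(sys.argv[1],"rb")); zt=float(sys.argv[2]); t=teal(d).astype(np.uint8); hsv=cv2.cvtColor(d["color"],cv2.COLOR_RGB2HSV)[...,2]
b=((t>0)&(hsv>int(sys.argv[3]))).astype(np.uint8); b=cv2.morphologyEx(b,cv2.MORPH_OPEN,np.ones((3,3)))
c,l,s,_=cv2.connectedComponentsWithStats(b)
for i in range(1,c):
    if s[i,4]<300: continue
    v,u=np.where(l==i); P=wray(d,np.c_[u,v],zt)[:,:2]; r=cv2.minAreaRect((P*1000).astype(np.float32)); x=cv2.boxPoints(r); e=x[1]-x[0]; f=x[2]-x[1]; L=e if np.hypot(*e)>np.hypot(*f) else f
    print(s[i],"c",np.round(r[0],1),"size",np.round(sorted(r[1]),1),"yaw",((np.degrees(np.arctan2(L[1],L[0]))+90)%180-90).round(2))
E
python3 top.py pics/wrist6.pkl .09 115
```

```text
{'clock': np.float64(10.875), 'qpos': array([ 3.5780e-01,  4.3400e-01,  1.3155e+00, -8.0000e-04,  1.3953e+00,
       -3.8720e-01]), 'position': array([0.6008, 0.2984, 0.2094]), 'ee_rot': array([ 0.6471,  0.2827,  0.6483, -0.2847]), 'contact_force': array([-0.1147,  0.4858,  0.5544]), 'moment': array([ 0.0029,  0.0118, -0.0018]), 'width': np.float64(0.0554)}
```

View pics/wrist6.png

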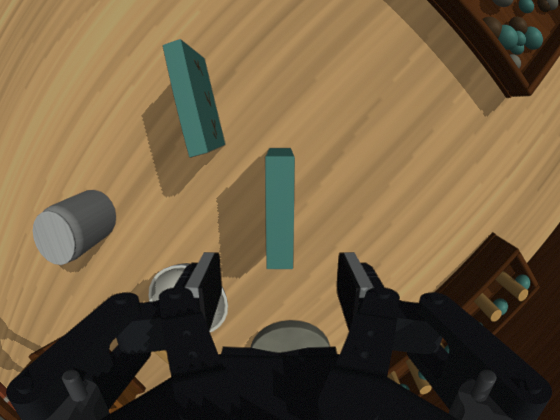

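```bash
python3 - <<'E'
from h import *
d=pickle.load(open("pics/wrist6.pkl","rb")); h=cv2.cvtColor(d["color"],cv2.COLOR_RGB2HSV)
print(h[200,262:300:2]); print(h[148:160:2,280])
E
python3 top.py pics/wrist6.pkl .09 95;python3 top.py pics/wrist6.pkl .09 85
```

```text
[[ 17 122 117]
 [ 16 122 117]
 [ 83  98 107]
 [ 84 105 114]
 [ 83 103 114]
 [ 84 104 113]
 [ 84 105 114]
 [ 84 107 112]
 [ 84 104 113]
 [ 84 103 114]
 [ 84 106 113]
 [ 83 107 114]
 [ 84 104 113]
 [ 83 103 114]
 [ 83 105 114]
 [ 84 108 113]
 [ 21  85 114]
 [ 18 120 153]
 [ 18 120 153]]
[[ 73  57  71]
 [ 85 105  68]
 [ 85 107  67]
 [ 85 107  67]
 [ 84 104  98]
 [ 84 106 115]]
[ 164   40   43  116 2186] c [481.2 313.8] size [16.3 98.6] yaw -34.18
[ 266  156   28  113 3081] c [606.1 293.5] size [22.9 98.6] yaw -47.59
[ 164   40   43  117 2217] c [481.3 313.8] size [16.5 98.8] yaw -34.18
[ 266  156   28  113 3093] c [606.1 293.5] size [22.9 98.6] yaw -47.59
```

Run:
```python
from h import *
plan([0.6067,0.2929,0.054],42.5,0.3,n=5,prec=3)
```

```text
option 0: turn about tool x 0.2 deg, tilt [-0.03  0.19], est j6 -0.40
  option 180: turn about tool x -179.8 deg, tilt [-0.29 -0.05], est j6 -3.54
dist mm [   5.9   -5.5 -155.4] rows 5
0.518,0.004,0.027,0.01,-0.001,0.009,0.3,0.518,0.003,0.027,0.01,-0.001,0.009,0.3,0.518,0.003,0.027,0.01,-0.001,0.009,0.3,0.518,0.003,0.027,0.01,-0.001,0.009,0.3,0.517,0.002,0.027,0.01,-0.001,0.009,0.3
```

Call:
carry_out:
  deltas: [0.52, 0, 0.03, 0.05, 0, 0.05, 0.3, 0.52, 0, 0.03, 0, 0, 0, 0.3, 0.52, 0, 0.03, 0, 0, 0, 0.3, 0.52, 0, 0.03, 0, 0, 0, 0.3, 0.51, 0, 0.02, 0, 0, 0, 0.3, 0, 0, 0, 0, 0, 0, 0.3]

```text
clock: 11.62
position: [0.6053, 0.2911, 0.0527]
ee_rot: [0.646, 0.285, 0.648, -0.286]
contact_force: [-1.0, -0.3, 0.7]
width: 0.0554
```

```bash
python3 snap.py 7 wrist; python3 top.py pics/wrist7.pkl .09 95
python3 - <<'E'
from h import *
plan([0.6067,0.2929,0.054],42.5,0.3,prec=3)
E
```

```text
{'clock': np.float64(11.675), 'qpos': array([ 3.4460e-01,  5.4950e-01,  1.5204e+00,  1.4000e-03,  1.0712e+00,
       -3.9620e-01]), 'position': array([0.6069, 0.292 , 0.0547]), 'ee_rot': array([ 0.6468,  0.2857,  0.6472, -0.2849]), 'contact_force': array([ 0.8984, -0.3911,  0.2651]), 'moment': array([ 0.0128, -0.0186,  0.0032]), 'width': np.float64(0.0552)}
[  50    0   68  181 6462] c [490.4 307.7] size [16.5 76.8] yaw -34.1
[ 250  177   70  148 9155] c [592.2 308.8] size [23.2 57.4] yaw -47.29
  option 0: turn about tool x -0.1 deg, tilt [-0.05 -0.05], est j6 -0.40
  option 180: turn about tool x 179.9 deg, tilt [-0.08  0.08], est j6 2.75
dist mm [-0.2  0.9 -0.7] rows 1
0.012,0.008,-0.013,-0.023,-0.013,-0.012,0.3
```

View pics/wrist7.png

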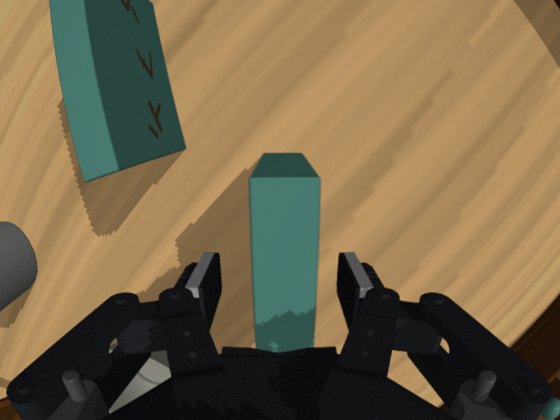

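Call:
carry_out:
  deltas: [0, 0.025, 0, 0, 0, 0, 0.3, 0, 0, 0, 0, 0, 0, 0, 0, 0, 0, 0, 0, 0, -0.2, 0, 0, 0, 0, 0, 0, -0.6, 0, 0, 0, 0, 0, 0, -1, 0, 0, 0, 0, 0, 0, -1, 0, 0, 0, 0, 0, 0, -1]
  newtons: 60

```text
clock: 12.55
position: [0.6079, 0.2942, 0.0563]
ee_rot: [0.648, 0.285, 0.647, -0.284]
contact_force: [-2.6, -2.5, 5.5]
width: 0.0234
```

Call:
carry_out:
  deltas: [-0.1, 0, 0, 0, 0, 0, -1, -0.3, 0, 0, 0, 0, 0, -1, -0.5, 0, 0, 0, 0, 0, -1, -0.5, 0, 0, 0, 0, 0, -1, -0.5, 0, 0, 0, 0, 0, -1, -0.5, 0, 0, 0, 0, 0, -1, 0, 0, 0, 0, 0, 0, -1]

```text
clock: 13.42
position: [0.6101, 0.2953, 0.203]
ee_rot: [0.65, 0.288, 0.645, -0.282]
contact_force: [0.5, -0.4, -6.2]
width: 0.0234
```

```bash
python3 snap.py 8 wrist
python3 - <<'E'
from h import *
plan([0.5476,-0.2247,0.20],73.4,-1,smax=45)
E
```

```text
{'clock': np.float64(13.475), 'qpos': array([ 0.3473,  0.4416,  1.3245,  0.0016,  1.3695, -0.3949]), 'position': array([0.6087, 0.2947, 0.2006]), 'ee_rot': array([ 0.6484,  0.2866,  0.6461, -0.2829]), 'contact_force': array([-0.4258,  0.0595, -5.3306]), 'moment': array([-0.0431,  0.0478, -0.0365]), 'width': np.float64(0.0234)}
  option 0: turn about tool x -30.9 deg, tilt [ 0.14 -0.33], est j6 -1.77
  option 180: turn about tool x 149.1 deg, tilt [-0.44 -0.19], est j6 1.37
dist mm [ -61.1 -519.4   -0.6] rows 12
0,-0.55,0.47,-0.644,0.003,-0.007,-1,0,-0.57,0.45,-0.644,0.003,-0.007,-1,0,-0.59,0.42,-0.644,0.003,-0.007,-1,0,-0.61,0.4,-0.644,0.003,-0.007,-1,0,-0.63,0.37,-0.644,0.003,-0.007,-1,0,-0.64,0.34,-0.644,0.003,-0.007,-1,0,-0.66,0.31,-0.644,0.003,-0.007,-1,0,-0.67,0.28,-0.644,0.003,-0.007,-1,0,-0.68,0.25,-0.644,0.003,-0.007,-1,0,-0.69,0.22,-0.644,0.003,-0.007,-1

-0.01,-0.7,0.19,-0.644,0.003,-0.007,-1,0,-0.71,0.16,-0.644,0.003,-0.007,-1
```

View pics/wrist8.png

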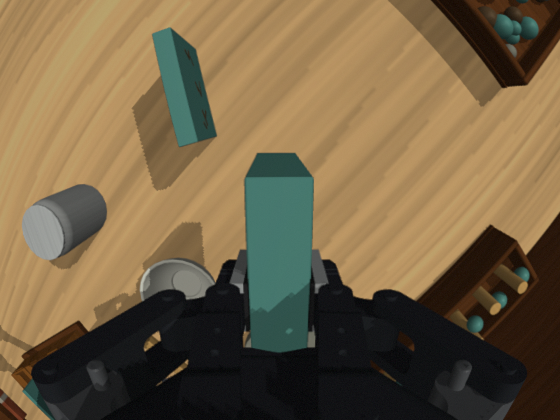

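Call:
carry_out:
  deltas: [0, -0.55, 0.47, -0.64, 0, 0, -1, 0, -0.57, 0.45, -0.64, 0, 0, -1, 0, -0.59, 0.42, -0.64, 0, 0, -1, 0, -0.61, 0.4, -0.64, 0, 0, -1, 0, -0.63, 0.37, -0.64, 0, 0, -1, 0, -0.64, 0.34, -0.64, 0, 0, -1, 0, -0.66, 0.31, -0.64, 0, 0, -1, 0, -0.67, 0.28, -0.64, 0, 0, -1, 0, -0.68, 0.25, -0.64, 0, 0, -1, 0, -0.69, 0.22, -0.64, 0, 0, -1]

```text
clock: 14.72
position: [0.5551, -0.1392, 0.1963]
ee_rot: [0.694, 0.135, 0.695, -0.132]
contact_force: [0.7, -0.0, -5.2]
width: 0.0235
```

Call:
carry_out:
  deltas: [0, -0.7, 0.19, -0.64, 0, 0, -1, 0, -0.71, 0.16, -0.64, 0, 0, -1, 0, 0, 0, 0, 0, 0, -1, 0, 0, 0, 0, 0, 0, -1, 0, 0, 0, 0, 0, 0, -1]

```text
clock: 15.35
position: [0.5461, -0.2236, 0.1973]
ee_rot: [0.7, 0.104, 0.699, -0.101]
contact_force: [0.2, 0.1, -5.9]
width: 0.0231
```

Run:
```python
from h import *
plan([0.5476,-0.2247,0.145],73.4,-1,smax=30,prec=3)
```

```text
option 0: turn about tool x -0.1 deg, tilt [ 0.01 -0.23], est j6 -1.79
  option 180: turn about tool x 179.9 deg, tilt [-0.36 -0.02], est j6 1.35
dist mm [  1.5  -1.1 -52.3] rows 2
0.436,-0.007,0.015,-0.015,0.001,-0.028,-1,0.436,-0.007,0.015,-0.015,0.001,-0.028,-1
```

Call:
carry_out:
  deltas: [0.2, -0.005, 0.01, 0, 0, -0.05, -1, 0.44, -0.005, 0.01, 0, 0, 0, -1, 0.23, -0.005, 0.01, 0, 0, 0, -1, 0, 0, 0, 0, 0, 0, -1, 0, 0, 0, 0, 0, 0, -1]

```text
clock: 15.98
position: [0.5485, -0.2264, 0.1465]
ee_rot: [0.701, 0.103, 0.698, -0.103]
contact_force: [-0.7, -0.3, -4.7]
width: 0.0232
```

```bash
python3 snap.py 9 wrist
python3 - <<'E'
from h import *
d=pickle.load(open("pics/wrist9.pkl","rb"))
cv2.imwrite("pics/w9z.png",cv2.resize(d["color"][110:300,190:370,::-1],None,fx=4,fy=3,interpolation=cv2.INTER_CUBIC))
E
```

```text
{'clock': np.float64(16.025), 'qpos': array([-0.5088,  0.3587,  1.5996,  0.    ,  1.1793, -1.7869]), 'position': array([ 0.5487, -0.2266,  0.1468]), 'ee_rot': array([ 0.7008,  0.1026,  0.6983, -0.1036]), 'contact_force': array([-0.7296, -0.1633, -5.9166]), 'moment': array([-0.0144, -0.0192,  0.0056]), 'width': np.float64(0.0234)}
```

View pics/w9z.png

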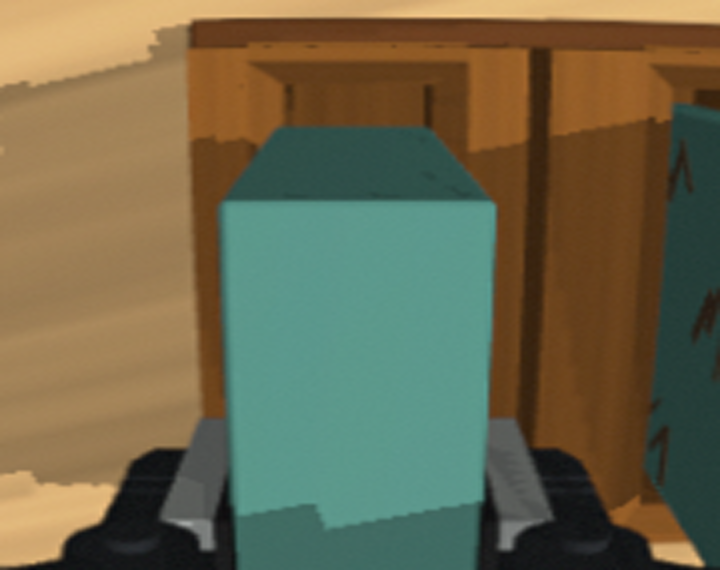

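```bash
cat > rel.py <<'E'
from h import *
def rel(pk,pts,fx,fy,u0=190,v0=110):
    d=pickle.load(open(pk,"rb")); s=d["state"]; M=rot(s["ee_rot"])
    for k,v,h in pts:
        p=wray(d,(u0+(v[0]+.5)/fx-.5,v0+(v[1]+.5)/fy-.5),h)[0]; q=M.T@(p-s["position"]); print(k,p.round(4),"tool y %.1f z %.1f"%(q[1]*1000,q[2]*1000))
E
python3 - <<'E'
from rel import *
rel("pics/wrist9.pkl",[("mL",(249,64),.06),("mR",(469,64),.06),("bL",(188,47),.06),("bR",(530,47),.06),("sbL",(276,127),.0905),("sbR",(431,127),.0905),("stL",(221,201),.1805),("stR",(496,201),.1805)],4,3)
E
```

```text
mL [ 0.4838 -0.2261  0.06  ] tool y -18.1 z -62.5
mR [ 0.4949 -0.1893  0.06  ] tool y 20.3 z -62.6
bL [ 0.4767 -0.2351  0.06  ] tool y -28.8 z -66.7
bR [ 0.494  -0.1778  0.06  ] tool y 31.0 z -66.8
sbL [ 0.4972 -0.2233  0.0905] tool y -11.7 z -50.4
sbR [ 0.504  -0.2007  0.0905] tool y 12.0 z -50.4
stL [ 0.4972 -0.2226  0.1805] tool y -11.0 z -50.3
stR [ 0.5039 -0.2002  0.1805] tool y 12.3 z -50.3
```

Call:
carry_out:
  deltas: [0.1, 0.011, -0.015, 0, 0, 0.06, -1, 0.2, 0, 0, 0, 0, 0, -1, 0.2, 0, 0, 0, 0, 0, -1, 0.1, 0, 0, 0, 0, 0, -1, 0.1, 0, 0, 0, 0, 0, -1, 0.1, 0, 0, 0, 0, 0, -1, 0, 0, 0, 0, 0, 0, -1]

```text
clock: 16.9
position: [0.547, -0.2251, 0.0974]
ee_rot: [0.7, 0.105, 0.699, -0.102]
contact_force: [-0.1, -0.0, -5.1]
width: 0.0234
```

Call:
carry_out:
  deltas: [0.1, 0, 0, 0, 0, 0, -1, 0.1, 0, 0, 0, 0, 0, -1, 0.05, 0, 0, 0, 0, 0, -1, 0, 0, 0, 0, 0, 0, -1]

```text
clock: 17.4
position: [0.5472, -0.2251, 0.0826]
ee_rot: [0.7, 0.105, 0.699, -0.102]
contact_force: [0.3, -0.8, -5.0]
width: 0.023
```

Nothing has touched yet and the slab is well into the slot. I'll take the last 7 mm in small steps.

Call:
carry_out:
  deltas: [0.04, 0, 0, 0, 0, 0, -1, 0.03, 0, 0, 0, 0, 0, -1, 0, 0, 0, 0, 0, 0, -1]

```text
clock: 17.77
position: [0.5473, -0.2251, 0.0786]
ee_rot: [0.7, 0.104, 0.699, -0.102]
contact_force: [-1.0, 0.1, -4.9]
width: 0.0234
```

Call:
carry_out:
  deltas: [0.03, 0, 0, 0, 0, 0, -1, 0.02, 0, 0, 0, 0, 0, -1, 0, 0, 0, 0, 0, 0, -1]

```text
clock: 18.15
position: [0.5475, -0.2253, 0.0765]
ee_rot: [0.701, 0.104, 0.699, -0.102]
contact_force: [-2.4, -0.3, 2.1]
width: 0.0231
```

Call:
carry_out:
  deltas: [0.02, 0, 0, 0, 0, 0, -1, 0.01, 0, 0, 0, 0, 0, -1, 0, 0, 0, 0, 0, 0, -1]

```text
clock: 18.52
position: [0.5475, -0.2253, 0.0765]
ee_rot: [0.701, 0.104, 0.698, -0.102]
contact_force: [-5.1, 1.5, 12.2]
width: 0.023
```

```bash
python3 snap.py 10 side scene
```

```text
{'clock': np.float64(18.625), 'qpos': array([-0.5103,  0.4226,  1.6937,  0.0046,  1.0228, -1.7908]), 'position': array([ 0.5475, -0.2253,  0.0765]), 'ee_rot': array([ 0.7009,  0.1041,  0.6982, -0.1022]), 'contact_force': array([-4.7583,  2.281 , 11.9461]), 'moment': array([ 0.4292,  0.7626, -0.0126]), 'width': np.float64(0.0229)}
```

Call:
carry_out:
  deltas: [-0.03, 0, 0, 0, 0, 0, -1, -0.01, 0, 0, 0, 0, 0, -0.3, 0, 0, 0, 0, 0, 0, 0, 0, 0, 0, 0, 0, 0, 0]

```text
clock: 19.12
position: [0.5477, -0.2253, 0.0762]
ee_rot: [0.701, 0.104, 0.699, -0.102]
contact_force: [0.4, -0.0, 0.1]
width: 0.0428
```

Call:
carry_out:
  deltas: [-0.2, 0, 0, 0, 0, 0, 0, -0.8, 0, 0, 0, 0, 0, 0, -0.9, 0, 0, 0, 0, 0, 0, -0.4, 0, 0, 0, 0, 0, 0, 0, 0, 0, 0, 0, 0, 0]

```text
clock: 19.75
position: [0.5484, -0.2263, 0.2174]
ee_rot: [0.702, 0.104, 0.697, -0.103]
contact_force: [0.5, -0.7, -0.3]
width: 0.043
```

```bash
python3 snap.py 11 wrist scene; python3 top.py pics/wrist11.pkl .11 125;python3 - <<'E'
from h import *
plan([0.4815,0.3135,0.21],55.8,0.25)
E
```

```text
{'clock': np.float64(19.85), 'qpos': array([-0.5113,  0.3098,  1.4996,  0.0042,  1.3321, -1.7902]), 'position': array([ 0.5465, -0.2253,  0.2138]), 'ee_rot': array([ 0.7001,  0.1045,  0.699 , -0.1018]), 'contact_force': array([-0.0581, -0.5091, -0.0123]), 'moment': array([-0.003 , -0.0106,  0.0038]), 'width': np.float64(0.0428)}
[ 265  144   30  118 3372] c [ 546.6 -224.5] size [22.7 97.2] yaw -16.86
[ 351  146   16  115 1147] c [ 565.5 -162.7] size [ 8.7 96.9] yaw -16.62
  option 0: turn about tool x 17.4 deg, tilt [ 0.02 -0.24], est j6 -0.52
  option 180: turn about tool x -162.6 deg, tilt [0.34 0.03], est j6 -3.66
dist mm [-65.  538.8  -3.8] rows 10
0.01,0.83,-0.36,0.436,0,-0.006,0.25,0.01,0.82,-0.39,0.436,0,-0.006,0.25,0.01,0.8,-0.41,0.436,0,-0.006,0.25,0.01,0.79,-0.44,0.436,0,-0.006,0.25,0.01,0.78,-0.46,0.436,0,-0.006,0.25,0.01,0.76,-0.48,0.436,0,-0.006,0.25,0,0.75,-0.51,0.436,0,-0.006,0.25,0.01,0.73,-0.53,0.436,0,-0.006,0.25,0,0.72,-0.55,0.436,0,-0.006,0.25,0.01,0.7,-0.58,0.436,0,-0.006,0.25
```

View pics/wrist11.png

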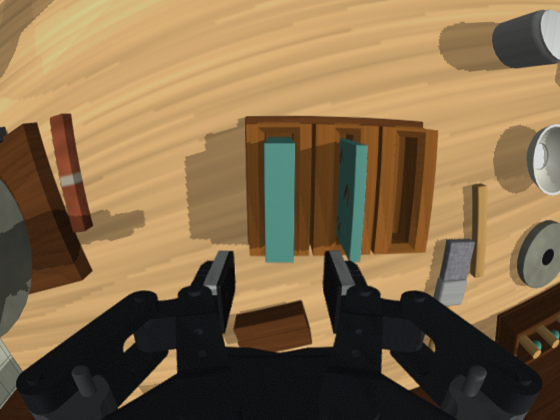

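Call:
carry_out:
  deltas: [0.01, 0.83, -0.36, 0.44, 0, -0.06, 0.25, 0.01, 0.82, -0.39, 0.44, 0, 0, 0.25, 0.01, 0.8, -0.41, 0.44, 0, 0, 0.25, 0.01, 0.79, -0.44, 0.44, 0, 0, 0.25, 0.01, 0.78, -0.46, 0.44, 0, 0, 0.25, 0.01, 0.76, -0.48, 0.44, 0, 0, 0.25, 0, 0.75, -0.51, 0.44, 0, 0, 0.25, 0.01, 0.73, -0.53, 0.44, 0, 0, 0.25, 0, 0.72, -0.55, 0.44, 0, 0, 0.25, 0.01, 0.7, -0.58, 0.44, 0, 0, 0.25]

```text
clock: 21.1
position: [0.4813, 0.3145, 0.207]
ee_rot: [0.675, 0.208, 0.676, -0.21]
contact_force: [1.7, 0.4, 0.2]
width: 0.0533
```

Call:
carry_out:
  deltas: [0, 0, 0, 0, 0, 0, 0.25, 0, 0, 0, 0, 0, 0, 0.25]

```text
clock: 21.35
position: [0.4817, 0.3125, 0.2074]
ee_rot: [0.675, 0.207, 0.676, -0.21]
contact_force: [-0.1, -0.0, -0.7]
width: 0.0534
```

```bash
python3 snap.py 12 wrist; python3 top.py pics/wrist12.pkl .09 95;python3 - <<'E'
from h import *
plan([0.4815,0.3135,0.1],55.8,0.25,prec=3)
E
```

```text
{'clock': np.float64(21.4), 'qpos': array([ 0.4548,  0.2899,  1.5442, -0.0023,  1.3095, -0.5152]), 'position': array([0.4821, 0.312 , 0.2078]), 'ee_rot': array([ 0.6755,  0.208 ,  0.6755, -0.2101]), 'contact_force': array([ 0.2195, -0.319 , -0.542 ]), 'moment': array([-0.0504,  0.005 ,  0.0077]), 'width': np.float64(0.0532)}
[ 270  145   20  114 2199] c [480.7 314. ] size [15.9 97.2] yaw -34.65
  option 0: turn about tool x -0.2 deg, tilt [0.05 0.16], est j6 -0.52
  option 180: turn about tool x 179.8 deg, tilt [ 0.25 -0.09], est j6 2.63
dist mm [  -0.6    1.5 -107.8] rows 2
0.898,0.01,-0.012,-0.024,0.007,0.02,0.25,0.899,0.009,-0.011,-0.024,0.007,0.02,0.25
```

View pics/wrist12.png

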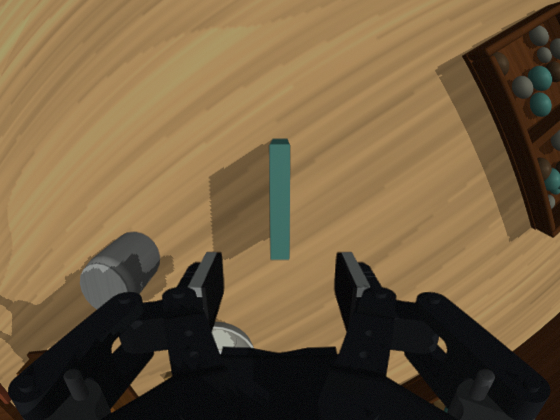

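Call:
carry_out:
  deltas: [0.52, 0.005, -0.01, 0, 0, 0.03, 0.25, 0.52, 0.005, -0.01, 0, 0, 0, 0.25, 0.52, 0.005, 0, 0, 0, 0, 0.25, 0.52, 0, 0, 0, 0, 0, 0.25, 0.48, 0, 0, 0, 0, 0, 0.25, 0, 0, 0, 0, 0, 0, 0.25, 0, 0, 0, 0, 0, 0, 0.25]

```text
clock: 22.28
position: [0.4834, 0.3141, 0.0564]
ee_rot: [0.677, 0.21, 0.674, -0.209]
contact_force: [0.0, 0.1, 0.1]
width: 0.0536
```

```bash
python3 snap.py 13 wrist; python3 top.py pics/wrist13.pkl .09 95
python3 - <<'E'
from h import *
d=pickle.load(open("pics/wrist13.pkl","rb")); t=teal(d)
for r in (180,200,220,240,260,280): 
    u=np.where(t[r])[0]; u=u[(u>200)&(u<360)]; print(r,u.min(),u.max(),(u.min()+u.max())/2)
E
```

```text
{'clock': np.float64(22.325), 'qpos': array([ 4.5630e-01,  4.2400e-01,  1.7524e+00, -7.0000e-04,  9.6000e-01,
       -5.1310e-01]), 'position': array([0.4837, 0.3145, 0.0569]), 'ee_rot': array([ 0.6769,  0.2104,  0.6739, -0.2082]), 'contact_force': array([ 0.3183, -0.4273,  0.2917]), 'moment': array([-0.0061, -0.0124, -0.0351]), 'width': np.float64(0.0533)}
[ 250  173   47  130 5736] c [460.7 327.6] size [16.  50.3] yaw -34.14
180 249 296 272.5
200 250 296 273.0
220 250 296 273.0
240 251 296 273.5
260 252 295 273.5
280 252 295 273.5
```

View pics/wrist13.png

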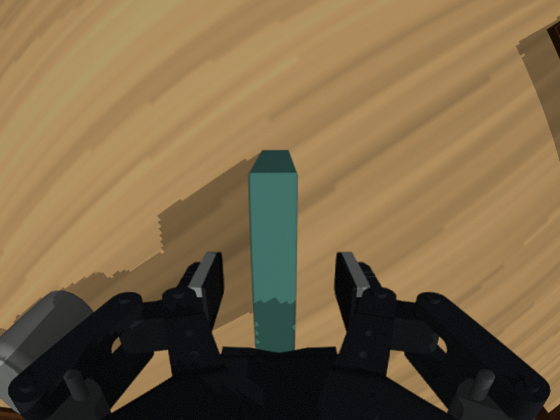

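Call:
carry_out:
  deltas: [0.02, -0.03, 0, 0, 0, 0, 0.25, 0, 0, 0, 0, 0, 0, 0.25, 0, 0, 0, 0, 0, 0, 0.25]

```text
clock: 22.7
position: [0.4816, 0.3134, 0.0547]
ee_rot: [0.677, 0.21, 0.675, -0.208]
contact_force: [0.0, -0.5, 0.8]
width: 0.0531
```

```bash
python3 snap.py 14 wrist
python3 - <<'E'
from h import *
d=pickle.load(open("pics/wrist14.pkl","rb")); t=teal(d)
for r in (180,230,280): 
    u=np.where(t[r])[0]; u=u[(u>200)&(u<360)]; print(r,u.min(),u.max(),(u.min()+u.max())/2)
E
```

```text
{'clock': np.float64(22.75), 'qpos': array([ 4.5610e-01,  4.2440e-01,  1.7589e+00, -5.0000e-04,  9.5500e-01,
       -5.1460e-01]), 'position': array([0.4815, 0.3134, 0.0546]), 'ee_rot': array([ 0.6765,  0.2096,  0.6746, -0.2082]), 'contact_force': array([-0.1142, -0.2022,  0.1003]), 'moment': array([0.0187, 0.0033, 0.0304]), 'width': np.float64(0.0537)}
180 253 301 277.0
230 254 301 277.5
280 256 299 277.5
```

Centred to within 0.5 mm, so I close.

Call:
carry_out:
  deltas: [0, -0.008, 0, 0, 0, 0, 0, 0, 0, 0, 0, 0, 0, -0.3, 0, 0, 0, 0, 0, 0, -0.6, 0, 0, 0, 0, 0, 0, -1, 0, 0, 0, 0, 0, 0, -1, 0, 0, 0, 0, 0, 0, -1]
  newtons: 60

```text
clock: 23.5
position: [0.4814, 0.313, 0.0544]
ee_rot: [0.676, 0.21, 0.675, -0.208]
contact_force: [-0.3, 0.4, 0.1]
width: 0.0162
```

Call:
carry_out:
  deltas: [-0.1, 0, 0, 0, 0, 0, -1, -0.3, 0, 0, 0, 0, 0, -1, -0.5, 0, 0, 0, 0, 0, -1, -0.5, 0, 0, 0, 0, 0, -1, -0.5, 0, 0, 0, 0, 0, -1, -0.5, 0, 0, 0, 0, 0, -1, 0, 0, 0, 0, 0, 0, -1]

```text
clock: 24.38
position: [0.4819, 0.3132, 0.2002]
ee_rot: [0.678, 0.211, 0.674, -0.207]
contact_force: [-0.0, 0.5, -5.0]
width: 0.0161
```

```bash
python3 snap.py 15 wrist
python3 - <<'E'
from h import *
plan([0.5845,-0.1018,0.20],73.4,-1,smax=45)
E
```

```text
{'clock': np.float64(24.425), 'qpos': array([ 4.5560e-01,  2.9190e-01,  1.5657e+00, -6.0000e-04,  1.2807e+00,
       -5.1500e-01]), 'position': array([0.4807, 0.3126, 0.1983]), 'ee_rot': array([ 0.6765,  0.2096,  0.6745, -0.2083]), 'contact_force': array([ 0.7057, -0.8243, -5.1759]), 'moment': array([-0.045 , -0.0129,  0.0542]), 'width': np.float64(0.0166)}
  option 0: turn about tool x -17.8 deg, tilt [ 0.14 -0.13], est j6 -1.57
  option 180: turn about tool x 162.2 deg, tilt [-0.18 -0.2 ], est j6 1.57
dist mm [ 103.8 -414.4    1.7] rows 10
0,-0.47,0.53,-0.444,0.004,-0.003,-1,0,-0.49,0.52,-0.444,0.004,-0.003,-1,0,-0.5,0.5,-0.444,0.004,-0.003,-1,0,-0.52,0.49,-0.444,0.004,-0.003,-1,-0.01,-0.54,0.47,-0.444,0.004,-0.003,-1,0,-0.55,0.45,-0.444,0.004,-0.003,-1,-0.01,-0.56,0.44,-0.444,0.004,-0.003,-1,0,-0.58,0.42,-0.444,0.004,-0.003,-1,-0.01,-0.59,0.4,-0.444,0.004,-0.003,-1,0,-0.6,0.38,-0.444,0.004,-0.003,-1
```

View pics/wrist15.png

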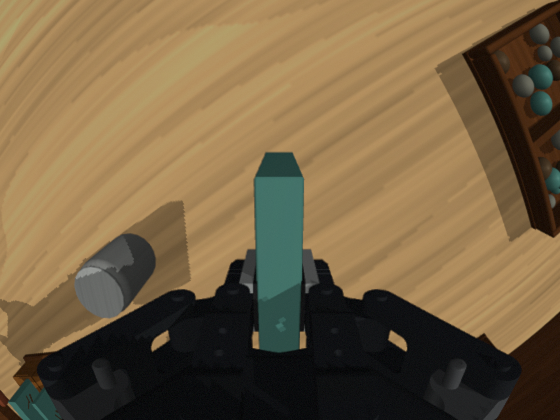

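Call:
carry_out:
  deltas: [0, -0.47, 0.53, -0.44, 0, 0, -1, 0, -0.49, 0.52, -0.44, 0, 0, -1, 0, -0.5, 0.5, -0.44, 0, 0, -1, 0, -0.52, 0.49, -0.44, 0, 0, -1, 0, -0.54, 0.47, -0.44, 0, 0, -1, 0, -0.55, 0.45, -0.44, 0, 0, -1, -0.01, -0.56, 0.44, -0.44, 0, 0, -1, 0, -0.58, 0.42, -0.44, 0, 0, -1, -0.01, -0.59, 0.4, -0.44, 0, 0, -1, 0, -0.6, 0.38, -0.44, 0, 0, -1]

```text
clock: 25.68
position: [0.5828, -0.103, 0.1967]
ee_rot: [0.699, 0.104, 0.7, -0.102]
contact_force: [0.4, 0.0, -5.5]
width: 0.0163
```

Call:
carry_out:
  deltas: [0, 0, 0, 0, 0, 0, -1, 0, 0, 0, 0, 0, 0, -1, 0, 0, 0, 0, 0, 0, -1]

```text
clock: 26.05
position: [0.5832, -0.1008, 0.1985]
ee_rot: [0.7, 0.104, 0.699, -0.102]
contact_force: [-0.1, 0.9, -4.3]
width: 0.0161
```

Run:
```python
from h import *
plan([0.5845,-0.1018,0.145],73.4,-1,smax=30,prec=3)
```

```text
option 0: turn about tool x -0.1 deg, tilt [ 0.   -0.11], est j6 -1.57
  option 180: turn about tool x 179.9 deg, tilt [-0.18 -0.01], est j6 1.57
dist mm [  1.3  -1.  -53.5] rows 2
0.446,-0.006,0.013,-0.016,0.001,-0.014,-1,0.446,-0.005,0.013,-0.016,0.001,-0.014,-1
```

Call:
carry_out:
  deltas: [0.2, 0, 0.01, 0, 0, 0, -1, 0.46, -0.005, 0.01, 0, 0, 0, -1, 0.23, -0.005, 0, 0, 0, 0, -1, 0, 0, 0, 0, 0, 0, -1, 0, 0, 0, 0, 0, 0, -1]

```text
clock: 26.68
position: [0.5858, -0.1029, 0.1468]
ee_rot: [0.701, 0.103, 0.698, -0.103]
contact_force: [0.2, 0.3, -3.0]
width: 0.0164
```

```bash
python3 snap.py 16 wrist
python3 - <<'E'
from h import *
d=pickle.load(open("pics/wrist16.pkl","rb"))
cv2.imwrite("pics/w16z.png",cv2.resize(d["color"][110:300,190:370,::-1],None,fx=4,fy=3,interpolation=cv2.INTER_CUBIC))
E
```

```text
{'clock': np.float64(26.725), 'qpos': array([-0.2919,  0.36  ,  1.597 ,  0.0017,  1.18  , -1.5707]), 'position': array([ 0.5859, -0.103 ,  0.147 ]), 'ee_rot': array([ 0.7012,  0.1034,  0.6979, -0.1028]), 'contact_force': array([ 0.7077,  0.4206, -4.0387]), 'moment': array([-0.0413, -0.0541,  0.0014]), 'width': np.float64(0.0164)}
```

View pics/w16z.png

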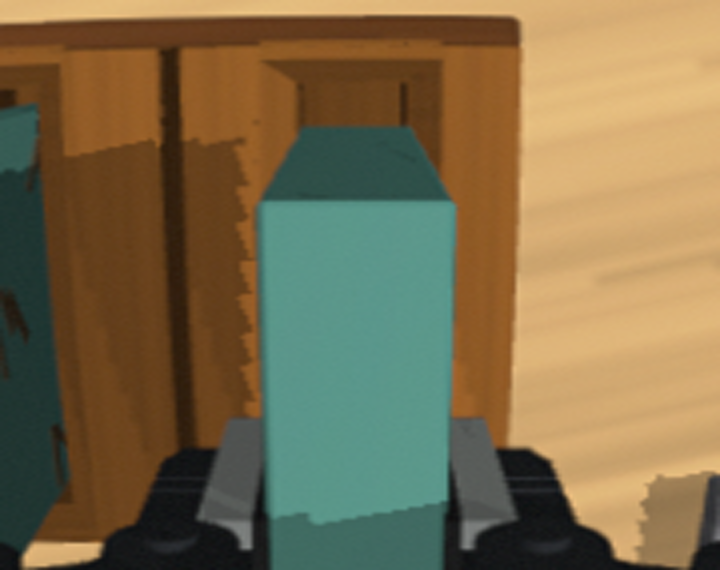

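Run:
```python
from rel import *
rel("pics/wrist16.pkl",[("mL",(260,61),.06),("mR",(443,61),.06),("bL",(180,44),.06),("bR",(521,44),.06),("sbL",(297,127),.0925),("sbR",(411,127),.0925),("stL",(258,201),.1825),("stR",(456,201),.1825)],4,3)
```

```text
mL [ 0.5211 -0.1003  0.06  ] tool y -16.3 z -63.2
mR [ 0.5304 -0.0697  0.06  ] tool y 15.7 z -63.2
bL [ 0.513  -0.1125  0.06  ] tool y -30.3 z -67.5
bR [ 0.5303 -0.0554  0.06  ] tool y 29.4 z -67.4
sbL [ 0.5353 -0.0965  0.0925] tool y -8.4 z -50.6
sbR [ 0.5403 -0.08    0.0925] tool y 8.8 z -50.6
stL [ 0.5351 -0.0959  0.1825] tool y -7.8 z -50.6
stR [ 0.5398 -0.0801  0.1825] tool y 8.7 z -50.6
```

Call:
carry_out:
  deltas: [0.1, -0.01, -0.025, 0, 0, 0, -1, 0.2, 0, 0, 0, 0, 0, -1, 0.2, 0, 0, 0, 0, 0, -1, 0.1, 0, 0, 0, 0, 0, -1, 0.1, 0, 0, 0, 0, 0, -1, 0.1, 0, 0, 0, 0, 0, -1, 0, 0, 0, 0, 0, 0, -1]

```text
clock: 27.6
position: [0.5834, -0.1029, 0.0976]
ee_rot: [0.7, 0.104, 0.699, -0.103]
contact_force: [-0.5, -0.3, -4.2]
width: 0.0166
```

Call:
carry_out:
  deltas: [0.1, 0, 0, 0, 0, 0, -1, 0.1, 0, 0, 0, 0, 0, -1, 0.05, 0, 0, 0, 0, 0, -1, 0, 0, 0, 0, 0, 0, -1]

```text
clock: 28.1
position: [0.5835, -0.1029, 0.0827]
ee_rot: [0.7, 0.104, 0.699, -0.103]
contact_force: [-0.7, -0.0, -4.7]
width: 0.0167
```

Call:
carry_out:
  deltas: [0.05, 0, 0, 0, 0, 0, -1, 0.03, 0, 0, 0, 0, 0, -1, 0, 0, 0, 0, 0, 0, -1]

```text
clock: 28.48
position: [0.5836, -0.1029, 0.0781]
ee_rot: [0.7, 0.104, 0.699, -0.103]
contact_force: [0.3, -0.3, -4.6]
width: 0.0162
```

Call:
carry_out:
  deltas: [0.03, 0, 0, 0, 0, 0, -1, 0.02, 0, 0, 0, 0, 0, -1, 0, 0, 0, 0, 0, 0, -1]

```text
clock: 28.85
position: [0.5836, -0.1029, 0.0751]
ee_rot: [0.7, 0.104, 0.699, -0.103]
contact_force: [-0.1, -0.5, -3.4]
width: 0.016
```

Call:
carry_out:
  deltas: [0.02, 0, 0, 0, 0, 0, -1, 0, 0, 0, 0, 0, 0, -1]

```text
clock: 29.1
position: [0.5839, -0.103, 0.0744]
ee_rot: [0.701, 0.104, 0.698, -0.103]
contact_force: [-0.6, -1.0, -0.9]
width: 0.0166
```

Call:
carry_out:
  deltas: [0.02, 0, 0, 0, 0, 0, -1, 0.015, 0, 0, 0, 0, 0, -1, 0, 0, 0, 0, 0, 0, -1]

```text
clock: 29.48
position: [0.584, -0.103, 0.0744]
ee_rot: [0.701, 0.103, 0.698, -0.103]
contact_force: [-4.1, 0.3, 11.3]
width: 0.0162
```

Contact came at TCP z = 0.0744, which is the grip height of 0.0544 plus the 20 mm slot floor, so the slab is home. I release it.

Call:
carry_out:
  deltas: [-0.03, 0, 0, 0, 0, 0, -1, -0.01, 0, 0, 0, 0, 0, -0.5, 0, 0, 0, 0, 0, 0, -0.1, 0, 0, 0, 0, 0, 0, 0, 0, 0, 0, 0, 0, 0, 0]

```text
clock: 30.1
position: [0.5838, -0.103, 0.0743]
ee_rot: [0.7, 0.104, 0.699, -0.103]
contact_force: [-0.1, -0.2, 0.5]
width: 0.0423
```

Call:
carry_out:
  deltas: [-0.2, 0, 0, 0, 0, 0, 0, -0.8, 0, 0, 0, 0, 0, 0, -0.9, 0, 0, 0, 0, 0, 0, -0.6, 0, 0, 0, 0, 0, 0, -0.6, 0, -0.8, 0, 0, 0, 0, 0, 0, -0.8, 0, 0, 0, 0, 0, 0, -0.8, 0, 0, 0, 0, 0, 0, 0, 0, 0, 0, 0, 0, 0, 0, 0, 0, 0, 0]

```text
clock: 31.22
position: [0.4462, -0.0618, 0.2611]
ee_rot: [0.702, 0.103, 0.698, -0.103]
contact_force: [-0.6, -0.2, 0.5]
width: 0.0431
```

```bash
python3 snap.py 17 wrist scene side; python3 top.py pics/wrist17.pkl .11 115
python3 - <<'E'
from h import *
d=pickle.load(open("pics/wrist17.pkl","rb")); sc=pickle.load(open("pics/scene17.pkl","rb")); si=pickle.load(open("pics/side17.pkl","rb"))
cv2.imwrite("pics/c17.png",np.hstack([cv2.resize(sc["color"][80:300,130:450],(400,275)),cv2.resize(si["color"][100:320,130:450],(400,275))])[:,:,::-1])
for n,e in (("scene",sc),("side",si)):
    W=cloud(e); e0=pickle.load(open(f"pics/{n}0.pkl","rb"))
    c,l,s,_=cv2.connectedComponentsWithStats(teal(e).astype(np.uint8))
    for i in range(1,c):
        P=W[l==i]; P=P[~np.isnan(P[:,0])]
        if s[i,4]>60 and .4<np.median(P[:,0])<.7 and np.median(P[:,1])<.4: print(n,s[i],np.median(P,0).round(3),"top z",np.percentile(P[:,2],[90,97]).round(3))
    df=np.abs(e["color"].astype(int)-e0["color"]).max(2)>60; c,l,s,ce=cv2.connectedComponentsWithStats(df.astype(np.uint8)); print("changed",[(list(s[i]))for i in range(1,c) if s[i,4]>60])
E
```

```text
{'clock': np.float64(31.375), 'qpos': array([-2.9370e-01,  6.7800e-02,  1.6969e+00,  1.6000e-03,  1.3738e+00,
       -1.5719e+00]), 'position': array([ 0.4466, -0.062 ,  0.2601]), 'ee_rot': array([ 0.7007,  0.1036,  0.6984, -0.1028]), 'contact_force': array([-0.6953, -0.3973, -0.4247]), 'moment': array([-0.0008, -0.007 , -0.0694]), 'width': np.float64(0.0427)}
[272 286  15  66 873] c [ 579.2 -100.3] size [14.8 87.9] yaw -16.52
scene [268 181   7  34 215] [ 0.592 -0.104  0.109] top z [0.111 0.113]
scene [209 183  14  39 377] [ 0.555 -0.225  0.109] top z [0.111 0.112]
scene [241 183   6  34 139] [ 0.578 -0.166  0.109] top z [0.111 0.113]
changed [[np.int32(248), np.int32(0), np.int32(22), np.int32(13), np.int32(112)], [np.int32(430), np.int32(0), np.int32(14), np.int32(17), np.int32(116)], [np.int32(241), np.int32(16), np.int32(87), np.int32(89), np.int32(3725)], [np.int32(399), np.int32(120), np.int32(18), np.int32(50), np.int32(406)], [np.int32(409), np.int32(155), np.int32(30), np.int32(52), np.int32(614)], [np.int32(241), np.int32(191), np.int32(5), np.int32(24), np.int32(67)], [np
[... 1062 characters left out ...]
), np.int32(21), np.int32(149)], [np.int32(169), np.int32(130), np.int32(39), np.int32(28), np.int32(937)], [np.int32(226), np.int32(146), np.int32(17), np.int32(29), np.int32(351)], [np.int32(275), np.int32(197), np.int32(40), np.int32(17), np.int32(391)], [np.int32(283), np.int32(217), np.int32(34), np.int32(10), np.int32(96)], [np.int32(283), np.int32(221), np.int32(40), np.int32(13), np.int32(192)], [np.int32(69), np.int32(240), np.int32(20), np.int32(39), np.int32(476)], [np.int32(89), np.int32(257), np.int32(11), np.int32(18), np.int32(94)], [np.int32(0), np.int32(274), np.int32(21), np.int32(38), np.int32(274)], [np.int32(40), np.int32(283), np.int32(20), np.int32(10), np.int32(110)]]
```

View pics/c17.png

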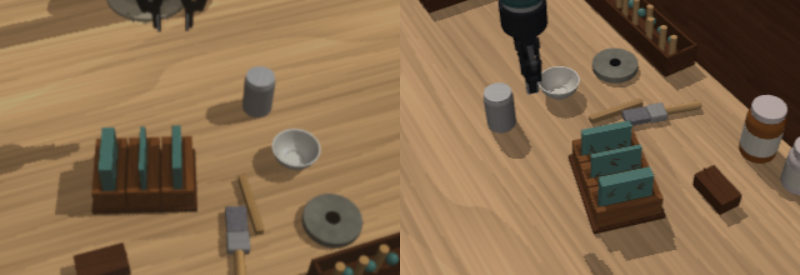

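View pics/wrist17.png

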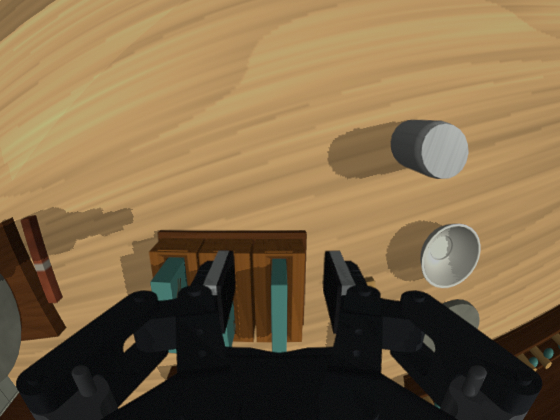

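All three slabs stand upright with their tops at about 0.111 m, and the other things look as they were. I hand the job in.

```bash
python3 -c "
from rig import job; print(job.sign_off())"
```

```text
the job is handed in; nothing more can be done
None
```

All three slabs are in their own slots. I moved the thin one from the 27 mm slot to the 13 mm slot, put the thick one in the 27 mm slot and the medium one in the 20 mm slot. Each was set down in small steps until it touched the slot floor, with at most about 12 N on the wrist, then released.

- **Seating:** the slab tops measure 0.110 to 0.113 m in the scene and side depth images; a fully seated slab should be at 0.110 m. The floor contact heights matched each slab's grip height plus the expected rise within about 1 mm. All three look upright in both views.
- **Other things on the bench:** comparing the first and last pictures showed no movement of the bowl, tin, disc, sticks, brush or block. The arm hides part of the bench in the side view.
- **Time:** about 31 s of the 72 s allowed.
- **Disagreements:** the wrist camera and the fixed cameras differed by up to about 5 mm along the slabs' length. This was within the 6 mm of room at each slot end, and I used the wrist view for the fits. In the last wrist picture the gripper hid most of the thin and thick slabs, so the final check of those rests on the fixed cameras.

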